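Load the bench shaker and start it on the third setting

ROBOT

A 7-joint arm with a two-finger parallel gripper is mounted at the origin on the work surface; the furniture and walls round the work are solid. World frame = base frame: x ahead of the robot, y to its left, z up, the work surface at z = 0. Lengths are in m, angles in rad, forces in N, time in s.
With the tool pointing down it reaches from about 0.4 to 0.85 m from the base axis. Payload 4.5 kg.
Tool frame: the origin (TCP) lies at the very end of the fingers, on their centre line; the grasp point (between the pads) lies 19 mm behind it (r.grip_depth is the distance from the TCP to the grasp point, in m); z points along the fingers, x is the direction in which the jaws open and shut, and the axes are right-handed (so a half turn about z gives the same grasp; the last joint's range is limited). The gripper opens to 88 mm and grips with 3 to 60 N. Pads are 18 mm wide; open, the fingers measure 123 mm over their backs; the gripper's body (75 mm by 187 mm) begins 45 mm behind the grasp point.
Start: joints at [1.365, 0.689, -0.195, 1.565, 0.157, 0.902, -0.215], TCP at [0.148, -0.607, 0.239] pointing down, gripper open.
Joint ranges: [-3.01, 3.01], [-0.46, 2.08], [-1.47, 1.51], [0.13, 2.56], [-1, 4.14], [0.04, 2.09], [-2.66, 2.66]. Speed limits (rad/s): [2.57, 2.57, 3.14, 3.14, 3.14, 3.14, 3.14].

INTERFACE

Orientations are given as a unit quaternion [x, y, z, w].
In Python, from plant import r gives the robot as it stands. The module is installed in compiled form; this text tells all that it offers.
- The arm moves only by the shell command python3 -m jog 'ROWS' [FORCE]. ROWS is JSON, a list of rows, each a list of 5 numbers: the shift along the tool's x, y, z in units of 1 m (1.0 is 1 m), then the turn about the tool's z in units of 360 degrees (1.0 is 360 degrees), then the closure, from 0 (fully open) to 1 (shut). In form: [[dx, dy, dz, yaw, fingers], ...]. A call has 1 to 20 rows; each row shifts and turns the commanded pose from where the row before left it, along the tool's axes as they then stand; what a row does not reach is not made up. A row lasts 1/10 s, in which the tool goes at most 50 mm and 8.59 degrees, less where a joint would pass 70% of its speed; a pose out of reach is approached as far as the arm can. A call with a number of a shift or a turn outside -1 to 1 is refused whole. A call with a gripper value outside its range is refused whole. The fingers move at their own pace and stop on an object; FORCE is the grip in N (left out, the last holds). Time passes only in rows, so rows that do not move let the fingers close. It gives the time, the measured TCP pose, the force and the opening at its end, in the units of the state.
- r.get_state(): the state, without advancing time (a new reading comes with each control period).
- r.snapshot(name): name is "scene" or "top" or "wrist"; returns the picture (384x512x3 uint8, red, green, blue); there is no depth.
- r.get_calibration(name): a dict with "mtx" (3x3 intrinsics, pixels), "R" (3x3) and "t" (3): a world point X has camera coordinates R X + t. Camera axes: x right, y down, z forward; pixel columns grow to the right and rows downward; lengths in m; the calibration is good to about 2 mm. A picture is of the moment at which its call begins: read the wrist's pose just before it. get_calibration takes no time and is no camera call; for the wrist camera it gives the pose at the moment of the call.
- r.finish_job(): hands the job in, once; it reports no verdict.
Trained networks look in the newest picture that a camera, given by its name, has taken for a name from the list of things; names that differ only in an ending like _2 or _b are one class to them, and where a whole thing is asked for, a point or a joint stands for the part that bears it (a point fixed in the world has none). Each returns a list of dicts, best first, with "score" (0 to 1); they miss things now and then, are a little off and sometimes report something else, mostly with a low value. They report only what shows in the picture. A call takes as long as a camera call. They do not tell look-alikes from the thing itself.
- r.cut_out(thing, camera): "pixels" (384x512 bool, what is visible of it) and "rect" ([left, top, right, bottom] in pixels, round what is visible of it).
The state is a dict: "clock": time; "q": joint angles; "qd": joint speeds; "joint_torque": joint torques, N m; "tool_pos": TCP position; "eef_rot": TCP orientation; "contact_force": force on the tool from outside, world axes, zero at the start; "moment": the same for the moment, N m; "opening": opening from 0.0 (shut) to 1.0 (fully open).
Only numpy, scipy, OpenCV 4.12 (cv2) and the standard library are available. Lean on these libraries where they do the work, as an engineer would, in place of code of your own. Each camera call takes 0.05 s, during which the arm holds its last target.

TASK

Get the bench shaker ready and running: first turn its selector all the way back to the off stop, then swing the brace out of its catch and well clear of the bed, take the transformer off and put it down on the open bench clear of the machine. Put every small heat sink on the bed inside the rim, lying on the mat and not on one another, and swing the brace across them until it snaps home in its catch; only then turn the selector up to the third click from the stop. Leave the motor and the ring magnet where they are.

Things in the scene. Friction and masses are not known exactly. Their poses are not given: they have to be found in the camera images.
- bed (a point): centre of the shaker's bed, on its black mat, 42 mm above the bench; z up. The shaker is a fixed grey box, top 40 mm above the bench, spanning x -78 to 78 and y -215 to 185 mm in this frame. Bed: flat tray 100 (x) by 215 mm (y) in a rim 5 mm thick, 8 mm above the mat. On the box's top: selector knob at y = -170 mm, brace pivot at y = +160 mm
- selector_grip (a point): selector: black pointer knob on a vertical axis; this point is on the axis, 64 mm above the bench, mid-grip. Grip bar 36 mm long (20 mm behind the axis to 16 mm ahead, then the nose), 12 thick, 46 to 78 mm above the bench, on a skirt 50 mm in diameter. Its x runs along the bar to the nose with the white line and turns with it. Six white marks round it, brass screw beside the first
- selector (a joint): selector angle in rad: 0 at the off stop by the brass screw (pointer 75 degrees to the left, +y, of the bed's x axis), growing clockwise seen from above to 2.618 at the other stop. A detent every 0.524 rad: first click 0.524, second 1.047, third 1.571; let go between, it springs to the nearest. About 0.1 N m turns it over a click
- brace_knob (a point): the brace's handle: middle of an upright round black knob, 18 mm in diameter, 34 mm high (96 to 130 mm above the bench), on the brace 225 mm from its pivot axis. The brace is a level aluminium bar 16 mm wide, 240 mm long, top 96 mm, underside with rubber feet 85 mm above the bench. x runs along the bar, away from the pivot
- brace_pivot (a point): the brace's vertical pivot axis at bar height (92 mm above the bench), on a post and dark catch housing (20 mm wide about it) at the +y end of the box; axes as the bed's
- brace (a joint): brace angle in rad: 0 parked, the bar pointing out over the bench behind the box; grows clockwise seen from above to 1.134 at its stop (home), the bar lengthwise over the middle of the bed. A spring catch resists from about 0.45 to 0.83 (about 1.5 N at the knob), then pulls it home and holds it; let go before 0.83 it springs back a little. It starts home; the same force pulls it out
- transformer_mid (a point): middle of the core of the small transformer left on the bed, 20 mm above its underside: dark core 21 (x) by 44 (y) by 40 mm high, a yellow coil through it (37 mm in x, 24 in y, at mid height), two thin feet to 31 mm either side in y; thin pins reach 50 mm to +x. Grip across y (44 mm)
- motor_mid (a point): bystander: middle of a loose steel-grey motor, 42 mm in diameter and 74 mm long, lying on the bench, axis along its y
- magnet: bystander: loose dark ring magnet, 62 mm in diameter, 10 mm high, lying on the bench; centre of its underside
- sink1_mid (a point): middle of one of the small finned aluminium heat sinks, 50 mm (x) by 45 mm (y) by 30 mm high, 15 mm above its underside, fins up; the sinks are all alike, three or four of them lie on the bench (None if this one is absent)
- sink2_mid (a point): middle of one of the small finned aluminium heat sinks, 50 mm (x) by 45 mm (y) by 30 mm high, 15 mm above its underside, fins up; the sinks are all alike, three or four of them lie on the bench (None if this one is absent)
- sink3_mid (a point): middle of one of the small finned aluminium heat sinks, 50 mm (x) by 45 mm (y) by 30 mm high, 15 mm above its underside, fins up; the sinks are all alike, three or four of them lie on the bench (None if this one is absent)
- sink4_mid (a point): middle of one of the small finned aluminium heat sinks, 50 mm (x) by 45 mm (y) by 30 mm high, 15 mm above its underside, fins up; the sinks are all alike, three or four of them lie on the bench (None if this one is absent)
Not all that is in view belongs to the job. What is shaped like the part that bears transformer_mid but pink is not meant.

How it is judged:
By the outcome, as a careful person would: the job done as asked, in the order asked, and still so for the second after the job is handed in, with the robot touching nothing.
Of sink1, sink2, sink3, sink4 only 3 to 4 are there at a start; the rules pass over those that are not, and their reading is None.
At some moment in a run one of sink1, sink2, sink3, sink4 may be knocked a few centimetres aside while the robot is not near it.
Once in a run the grip may slacken for a moment while it holds something.
It also fails if it takes over 210 s, if anything falls off the work surface, if the arm or the gripper's body presses on something with over 40 N, if the wrist force passes 120 N, or if a joint passes its speed limit or range.

## Working session

There is one attempt and no reset: what is moved stays moved. The work goes in short steps, Python scripts to look and compute and a shell command to move; the robot and the scene stay as the last step left them, time stands still between calls to the robot, and variables do not carry over. Pictures are saved under pics/ and viewed, and the job is handed in when it is done.

```bash
mkdir -p pics; ls
python3 - <<'E'
from plant import r
import cv2
s=r.get_state(); print({k:(v if not hasattr(v,'tolist') else v.tolist()) for k,v in s.items()})
for n in ["scene","top","wrist"]:
    im=r.snapshot(n); cv2.imwrite(f"pics/{n}0.png",im[:,:,::-1])
    c=r.get_calibration(n); print(n,c)
E
```

```text
pics
{'clock': 0.0, 'q': [1.364797792655305, 0.6899709214862302, -0.19451990667434046, 1.5663395033006686, 0.15730325131142484, 0.9025085562222913, -0.21512543051759297], 'qd': [0.0010324873366046052, -0.002204509554510551, -0.0006896666685193855, -0.0007363032455209862, -0.0014728071090635787, 0.000699242286948287, 0.0006429713241081626], 'joint_torque': [-6.642088692387915e-05, -52.7555251121521, -1.2666809186339378, -15.342814922332764, -0.052568024257197976, 0.006511275423690677, 0.00016957727893895935], 'tool_pos': [0.14824451362344201, -0.6065118974880723, 0.23791954927437217], 'eef_rot': [0.7866285766917174, -0.6174258187083318, -0.0007608919023727094, -0.0005116325069681772], 'contact_force': [-0.3651587673045889, 0.10826460399371365, 0.0993237565376352], 'moment': [-0.015914704100635457, -0.026077812872365255, -0.02778633524483579], 'opening': 0.9975811880866046}
scene {'mtx': array([[455.70758328,   0.        , 251.41597984],
       [  0.        , 455.70758328, 191.33305654],
       [  0.        ,   0.        ,   1.        ]]), 'R': array([[-0.6736137 , -0.73886848,  0.0178
[... 270 characters left out ...]
      [  0.        ,   0.        ,   1.        ]]), 'R': array([[ 1.20690134e-02, -9.99926522e-01,  1.13569263e-03],
       [-9.90415218e-01, -1.21104844e-02, -1.37590087e-01],
       [ 1.37593731e-01,  5.35769336e-04, -9.90488606e-01]]), 't': array([-0.02378206,  0.50656457,  1.40858653])}
wrist {'mtx': array([[292.998822  ,   0.        , 255.6177911 ],
       [  0.        , 292.998822  , 192.10943944],
       [  0.        ,   0.        ,   1.        ]]), 'R': array([[ 2.37107864e-01, -9.71482855e-01, -9.60984692e-04],
       [-9.29706492e-01, -2.27198332e-01,  2.89873689e-01],
       [-2.81825654e-01, -6.78378976e-02, -9.57064429e-01]]), 't': array([-0.62543676, -0.03955062,  0.38997087])}
```

View pics/top0.png

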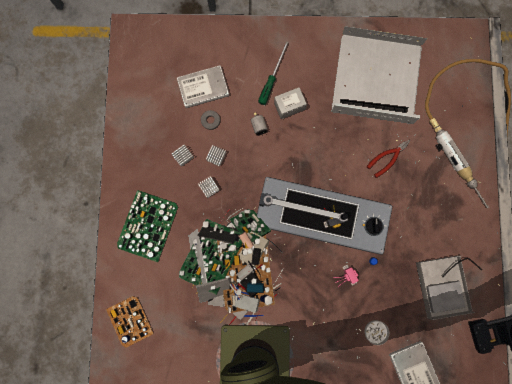

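View pics/scene0.png

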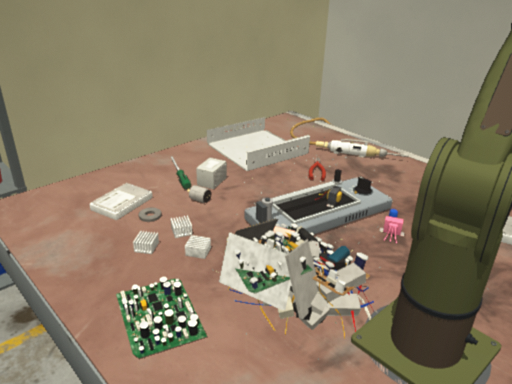

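View pics/wrist0.png

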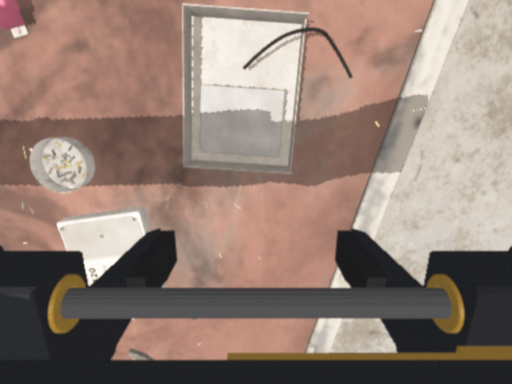

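```bash
cat > h.py <<'E'
from plant import r
import numpy as np, cv2
def w(cam,u,v,z,c=None):
    c=c or r.get_calibration(cam); K,R,t=map(np.asarray,(c["mtx"],c["R"],c["t"]))
    d=R.T@np.linalg.solve(K,[u,v,1.]); C=-R.T@t
    return C+d*(z-C[2])/d[2]
def px(cam,X,c=None):
    c=c or r.get_calibration(cam); p=c["mtx"]@(c["R"]@np.asarray(X)+c["t"]); return p[:2]/p[2]
def snap(cam,name,crop=None,f=1):
    im=r.snapshot(cam)
    o=im if crop is None else im[crop[1]:crop[3],crop[0]:crop[2]]
    cv2.imwrite(f"pics/{name}.png",cv2.resize(o[:,:,::-1],None,fx=f,fy=f,interpolation=cv2.INTER_CUBIC)); return im
def det(thing,cam,z=None,minscore=0.2):
    out=[]
    for d in r.cut_out(thing,cam):
        if d["score"]<minscore: continue
        m=d["pixels"].astype(np.uint8)
        pts=np.argwhere(m)[:,::-1].astype(np.float32)
        if len(pts)<5: continue
        rc=cv2.minAreaRect(pts)
        out.append((d["score"],pts.mean(0),rc,d["rect"],len(pts)))
    return out
def tool():
    s=r.get_state(); x,y,z,q=s["eef_rot"]
    from scipy.spatial.transform import Rotation as Ro
    M=Ro.from_quat(s["eef_rot"]).as_matrix()
    return s,np.array(s["tool_pos"]),M
def plan(target,jawdir_deg=None,half=True):
    """shift in tool axes to TCP target [x,y,z] and yaw (turns) so that tool x points along world angle"""
    s,p,M=tool(); d=M.T@(np.asarray(target)-p)
    cur=np.degrees(np.arctan2(M[1,0],M[0,0])); o="";y=0
    if jawdir_deg is not None:
        dy=(jawdir_deg-cur+ (90 if half else 180))%(180 if half else 360)-(90 if half else 180)
        # tool z down: positive yaw about tool z turns clockwise in world
        y=-dy/360
        o=f"yaw turns {y:.4f} ({dy:.1f}deg world) rows {abs(dy)/8.59:.1f}"
    print("shift tool",d.round(4),"cur jaw deg %.1f"%cur,o,"q7 %.2f"%s["q"][6],"clk %.1f"%s["clock"])
E
python3 - <<'E'
from h import *
for cam in ["top","scene"]:
    snap(cam,cam+"1",(150,100,400,280) if cam=="top" else (110,130,410,290),3 if cam=="top" else 2.6)
    for t in ["sink1_mid","transformer_mid","selector_grip","brace_knob","brace_pivot","motor_mid","magnet"]:
        for o in det(t,cam): 
            zz=dict(sink1_mid=.03,transformer_mid=.07,selector_grip=.07,brace_knob=.1,motor_mid=.02,magnet=.01).get(t,.09)
            print(cam,t,"%.2f"%o[0],o[1].round(1),[np.round(a,1) for a in o[2]],o[4],w(cam,*o[1],zz).round(3))
E
```

```text
top sink1_mid 0.64 [373.7 225.8] [array([373.5, 225.5]), array([15., 15.]), np.float64(90.0)] 201 [ 0.406 -0.359  0.03 ]
top sink1_mid 0.58 [208.4 186.7] [array([208.2, 186.9]), array([15.9, 15.1]), np.float64(60.3)] 231 [0.52 0.15 0.03]
top sink1_mid 0.35 [333.  222.6] [array([333. , 222.5]), array([ 9., 18.]), np.float64(90.0)] 137 [ 0.414 -0.234  0.03 ]
top transformer_mid 0.79 [350.  274.1] [array([349.8, 273.9]), array([17.4, 13.4]), np.float64(26.6)] 187 [ 0.261 -0.277  0.07 ]
top transformer_mid 0.50 [333.5 222.5] [array([333.5, 222.4]), array([16.4,  8.7]), np.float64(12.5)] 112 [ 0.412 -0.23   0.07 ]
top selector_grip 0.75 [373.3 225.6] [array([373. , 225.5]), array([15., 16.]), np.float64(90.0)] 226 [ 0.404 -0.348  0.07 ]
top brace_knob 0.77 [304.4 208. ] [array([305.2, 207.5]), array([86.5,  9.4]), np.float64(12.0)] 548 [ 0.451 -0.141  0.1  ]
top brace_pivot 0.72 [323.9 214.8] [array([323.3, 215.1]), array([131.8,  51.9]), np.float64(13.1)] 6439 [ 0.432 -0.199  0.09 ]
top motor_mid 0.64 [258.6 124.4] [array([258.3, 123.9]), array([20.9, 13.3]), np.float64(71.6)] 250 [ 0.72
[... 810 characters left out ...]
63., 185.]), array([16., 16.]), np.float64(90.0)] 230 [ 0.387 -0.33   0.07 ]
scene brace_knob 0.72 [307.  189.6] [array([303. , 190.8]), array([15.8, 84.5]), np.float64(68.1)] 627 [ 0.441 -0.15   0.1  ]
scene brace_knob 0.29 [363.3 185.8] [array([363. , 185.5]), array([15., 14.]), np.float64(90.0)] 197 [ 0.356 -0.281  0.1  ]
scene brace_pivot 0.79 [321.1 205.4] [array([316.9, 204.6]), array([ 53.4, 144.8]), np.float64(71.6)] 4700 [ 0.374 -0.129  0.09 ]
scene brace_pivot 0.72 [333.6 195.8] [array([333.8, 196.4]), array([20.8, 15. ]), np.float64(85.2)] 244 [ 0.384 -0.192  0.09 ]
scene magnet 0.52 [150.  214.4] [array([150. , 214.5]), array([13., 22.]), np.float64(90.0)] 269 [0.731 0.155 0.01 ]
```

View pics/top1.png

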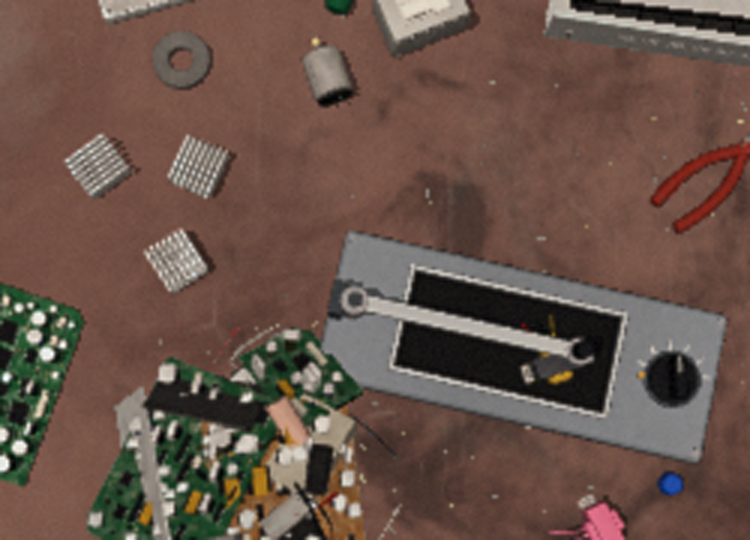

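View pics/scene1.png

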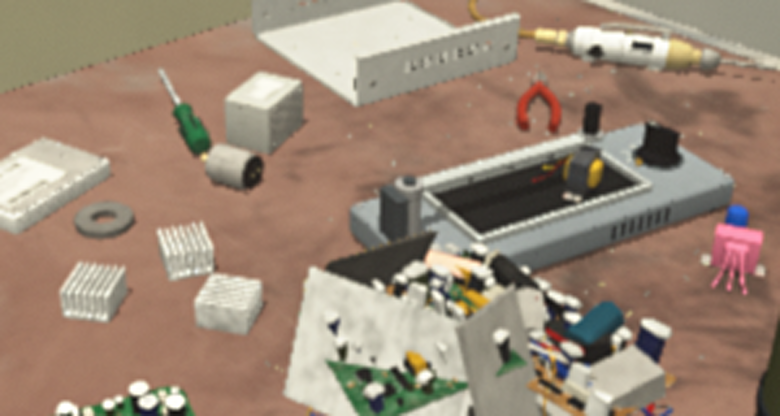

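Run:
```python
from h import *
f=lambda u,v,z:w("top",u/3+150-1/3,v/3+100-1/3,z)
rim=[(412,266),(626,314),(607,413),(393,367)]
P=np.array([f(u,v,.05)for u,v in rim]);print(P.round(3),P.mean(0))
box=[(347,233),(725,315),(697,461)]
B=np.array([f(u,v,.04)for u,v in box]);print(B.round(3),(B[0]+B[2])/2)
yd=P[0]-P[1]+P[3]-P[2]; print("y dir deg",np.degrees(np.arctan2(yd[1],yd[0])),np.linalg.norm(yd)/2)
yd=B[0]-B[1]; print("y dir deg",np.degrees(np.arctan2(yd[1],yd[0])),np.linalg.norm(yd))
print("brace knob top",f(582,348,.13),"pivot",f(355,300,.1),"selector tip",f(680,360,.078), "sel centre",f(672,379,.046))
```

```text
[[ 0.515 -0.092  0.05 ]
 [ 0.469 -0.309  0.05 ]
 [ 0.369 -0.288  0.05 ]
 [ 0.413 -0.074  0.05 ]] [ 0.44158758 -0.19056044  0.05      ]
[[ 0.55  -0.026  0.04 ]
 [ 0.47  -0.411  0.04 ]
 [ 0.323 -0.379  0.04 ]] [ 0.43651574 -0.20266414  0.04      ]
y dir deg 78.22558293765395 0.22006330283836267
y dir deg 78.29597375088393 0.3936976579645461
brace knob top [ 0.42697654 -0.24984862  0.13      ] pivot [ 0.4739103  -0.03408179  0.1       ] selector tip [ 0.42091757 -0.35535561  0.078     ] sel centre [ 0.40426149 -0.35466655  0.046     ]
```

Run:
```python
from h import *
plan([.4065,-.356,.22],93.3)
```

```text
shift tool [-0.1826 -0.3103  0.0187] cur jaw deg -76.3 yaw turns 0.0290 (-10.4deg world) rows 1.2 q7 -0.22 clk 0.9
```

```bash
python3 -m jog '[[-0.0228,-0.0388,0,0,0],[-0.0228,-0.0388,0,0,0],[-0.0228,-0.0388,0,0,0],[-0.0228,-0.0388,0,0,0],[-0.0228,-0.0388,0,0,0],[-0.0228,-0.0388,0,0,0],[-0.0228,-0.0388,0.01,0,0],[-0.0228,-0.0388,0.009,0,0],[0,0,0,0.0145,0],[0,0,0,0.0145,0],[0,0,0,0,0],[0,0,0,0,0]]'
python3 - <<'E'
from h import *
snap("wrist","w1"); plan([.4065,-.356,.22],93.3)
c=r.get_calibration("wrist"); print(px("wrist",[.4065,-.356,.064],c),px("wrist",[.441,-.1895,.042],c), -c["R"].T@c["t"])
for t in ["selector_grip","transformer_mid","brace_knob"]:
    for o in det(t,"wrist"): print(t,"%.2f"%o[0],o[1].round(1),[np.round(a,1) for a in o[2]],o[4])
E
```

```text
clock: 2.15
tool_pos: [0.4066, -0.3564, 0.2198]
eef_rot: [0.728, -0.686, 0.0, 0.0]
contact_force: [-0.1, -0.4, 0.3]
opening: 1.001
shift tool [-0.0005 -0.     -0.0002] cur jaw deg -86.6 yaw turns 0.0002 (-0.1deg world) rows 0.0 q7 -0.97 clk 2.2
[254.01044852 177.47530789] [103.12238253 133.17336323] [ 0.48157279 -0.35309299  0.3658252 ]
transformer_mid 0.84 [196.3 271.2] [array([195. , 267.5]), array([39., 38.]), np.float64(90.0)] 1007
transformer_mid 0.67 [141.2 164.1] [array([142. , 160.3]), array([37.9, 63.3]), np.float64(54.2)] 623
brace_knob 0.97 [ 86.3 141.9] [array([ 79.3, 145.1]), array([171.1,  34.1]), np.float64(13.5)] 3368
```

View pics/w1.png

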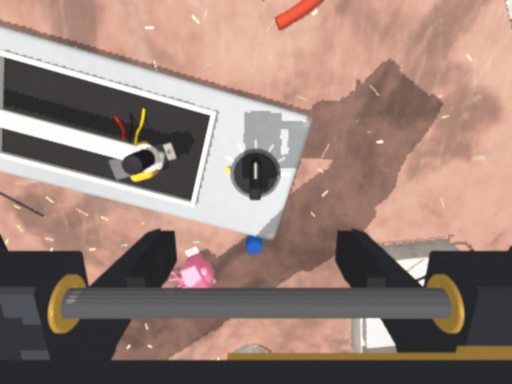

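Run:
```python
from h import *
im=snap("wrist","w1c",(200,120,320,220),6)
for p in [(213,113),(196,204)]: print(w("wrist",*p,.05))
```

```text
[ 0.4695214 -0.3096327  0.05     ]
[ 0.36814801 -0.29179882  0.05      ]
```

View pics/w1c.png

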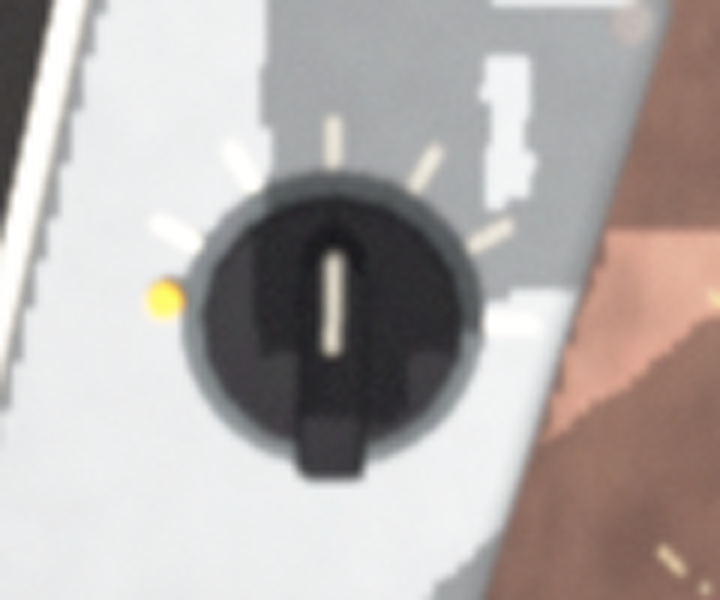

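Run:
```python
from h import *
print(w("wrist",255.3,172.5,.042),w("wrist",255.3,175,.078))
p=w("wrist",255.3,172.5,.042); plan([p[0],p[1],.068],93.3)
```

```text
[ 0.40686683 -0.35729633  0.042     ] [ 0.41258895 -0.35698983  0.078     ]
shift tool [ 0.0008 -0.0003  0.1518] cur jaw deg -86.7 yaw turns 0.0000 (-0.0deg world) rows 0.0 q7 -0.97 clk 2.4
```

Descend to z 0.068 (so the gripper body clears the brace knob), close, and check.

```bash
python3 -m jog '[[0.0008,0,0.04,0,0],[0,0,0.04,0,0],[0,0,0.035,0,0],[0,0,0.025,0,0],[0,0,0.0118,0,0],[0,0,0,0,0],[0,0,0,0,1],[0,0,0,0,1],[0,0,0,0,1],[0,0,0,0,1],[0,0,0,0,1],[0,0,0,0,1],[0,0,0,0,1],[0,0,0,0,1]]' 40
```

```text
clock: 3.8
tool_pos: [0.4067, -0.357, 0.0679]
eef_rot: [0.727, -0.686, 0.0, 0.0]
contact_force: [-0.5, -0.0, 0.5]
opening: 0.296
```

```bash
python3 -m jog '[[0,0,0,0,1],[0,0,0,0,1],[0,0,0,0,1],[0,0,0,0,1]]' 40
```

```text
clock: 4.2
tool_pos: [0.4066, -0.356, 0.0679]
eef_rot: [0.727, -0.686, -0.001, -0.0]
contact_force: [-0.6, 3.9, 1.3]
opening: 0.13
```

```bash
python3 -m jog '[[0,0,0,-0.0215,1],[0,0,0,-0.0215,1],[0,0,0,-0.0215,1],[0,0,0,-0.0215,1],[0,0,0,-0.0215,1],[0,0,0,-0.0215,1],[0,0,0,-0.0215,1],[0,0,0,-0.019,1],[0,0,0,0,1],[0,0,0,0,1]]' 40; python3 -c "
from h import *
plan([.4067,-.357,.2]);print(r.get_state()['moment'])"
```

```text
clock: 5.2
tool_pos: [0.4059, -0.3549, 0.0678]
eef_rot: [0.975, -0.223, -0.001, -0.001]
contact_force: [-2.3, 6.5, 5.4]
opening: 0.128
shift tool [ 0.0013  0.0012 -0.1322] cur jaw deg -25.7  q7 -0.36 clk 5.2
[ 1.23231672  0.29582114 -0.34086129]
```

```bash
python3 -m jog '[[0,0,0,0,0],[0,0,0,0,0],[0,0,0,0,0],[0,0,0,0,0],[0,0,-0.02,0,0],[0,0,-0.05,0,0],[0,0,-0.05,0,0],[0,0,-0.03,0,0],[0,0,0,0,0]]'
python3 - <<'E'
from h import *
im=snap("wrist","w2")
for t in ["selector_grip","brace_knob"]:
    for o in det(t,"wrist"): print(t,"%.2f"%o[0],o[1].round(1),[np.round(a,1) for a in o[2]],o[4])
print(px("wrist",[.4278,-.2531,.13]))
plan([.4278,-.2531,.16],-11.7)
E
```

```text
clock: 6.1
tool_pos: [0.4092, -0.3587, 0.2223]
eef_rot: [0.975, -0.223, 0.004, 0.002]
contact_force: [-0.4, -1.0, -0.6]
opening: 0.922
selector_grip 0.81 [249.6 172. ] [array([249.5, 171. ]), array([41.7, 43.1]), np.float64(45.0)] 1482
brace_knob 0.74 [213.6  45.4] [array([214.3,  41.9]), array([90.6, 29.6]), np.float64(78.7)] 1918
[220.03129394  61.80158837]
shift tool [-0.0253 -0.1031  0.0571] cur jaw deg -25.7 yaw turns -0.0389 (14.0deg world) rows 1.6 q7 -0.22 clk 6.2
```

View pics/w2.png

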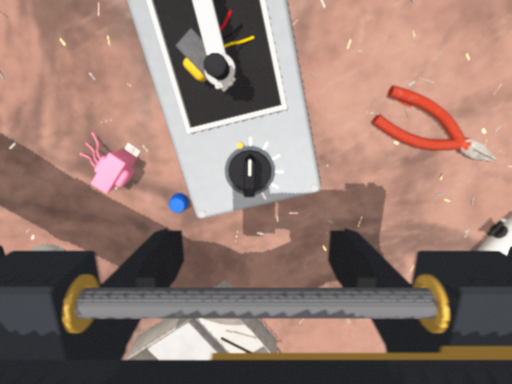

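Run:
```python
from h import *
im=snap("wrist","w2c",(170,10,300,200),4)
print(w("wrist",216,66,.13)); p=w("wrist",216,66,.13); plan([p[0],p[1],.17],-11.7)
```

```text
[ 0.42351175 -0.25405096  0.13      ]
shift tool [-0.0283 -0.1003  0.0467] cur jaw deg -25.7 yaw turns -0.0389 (14.0deg world) rows 1.6 q7 -0.22 clk 6.3
```

View pics/w2c.png

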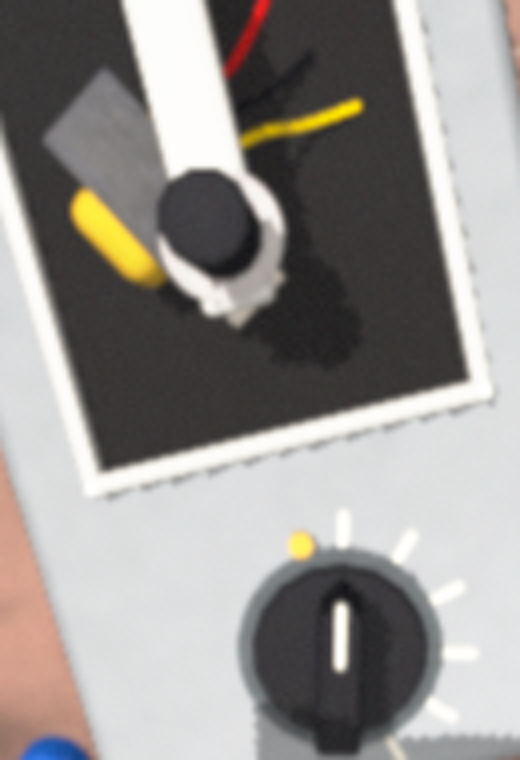

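```bash
python3 -m jog '[[-0.0085,-0.034,0,0,0],[-0.0085,-0.034,0,0,0],[-0.0085,-0.034,0,0,0],[0,0,0,-0.0195,0],[0,0,0,-0.0195,0],[0,0,0.04,0,0],[0,0,0.04,0,0],[0,0,0.027,0,0],[0,0,0.01,0,0],[0,0,0,0,0]]'
python3 - <<'E'
from h import *
plan([.4278,-.2535,.104],-11.7)
snap("wrist","w3")
E
```

```text
clock: 7.3
tool_pos: [0.4268, -0.2533, 0.0992]
eef_rot: [0.995, -0.101, -0.002, -0.001]
contact_force: [-0.3, 0.5, 0.1]
opening: 1.001
shift tool [ 0.001  -0.     -0.0048] cur jaw deg -11.6 yaw turns 0.0003 (-0.1deg world) rows 0.0 q7 -0.40 clk 7.3
```

View pics/w3.png

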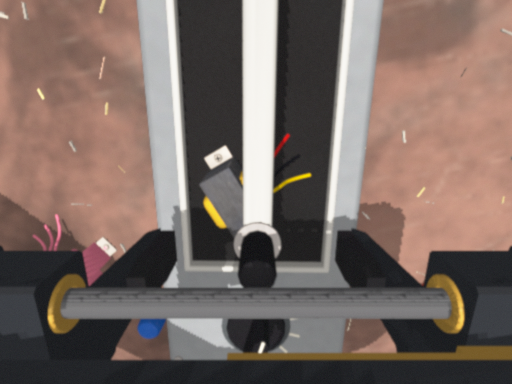

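```bash
python3 -m jog '[[0.001,0,-0.004,0,0],[0,0,0,0,1],[0,0,0,0,1],[0,0,0,0,1],[0,0,0,0,1],[0,0,0,0,1],[0,0,0,0,1],[0,0,0,0,1],[0,0,0,0,1],[0,0,0,0,1],[0,0,0,0,1],[0,0,0,0,1],[0,0,0,0,1]]' 12
```

```text
clock: 8.65
tool_pos: [0.4287, -0.2542, 0.1049]
eef_rot: [0.995, -0.101, -0.0, 0.0]
contact_force: [-1.6, -0.4, -0.1]
opening: 0.195
```

```bash
python3 -m jog '[[0.0159,-0.0008,0,0,1],[0.0159,-0.0015,0,0,1],[0.0156,-0.0033,0,0,1],[0.0156,-0.0034,0,0,1],[0.0299,-0.0111,0,0,1],[0.028,-0.0151,0,0,1],[0.0256,-0.019,0,0,1],[0.0227,-0.0224,0,0,1],[0.0192,-0.0254,0,0,1],[0.0155,-0.0279,0,0,1],[0,0,0,0,1],[0,0,0,0,1]]' 12;  python3 - <<'E'
from h import *
plan([.654,-.167,.104],-11.7)
snap("top","t3",(150,50,400,280),3)
E
```

```text
clock: 9.85
tool_pos: [0.6537, -0.1658, 0.1045]
eef_rot: [0.995, -0.101, -0.002, -0.001]
contact_force: [-5.4, 4.4, 2.5]
opening: 0.199
shift tool [0.0005 0.0012 0.0005] cur jaw deg -11.6 yaw turns 0.0004 (-0.1deg world) rows 0.0 q7 -0.42 clk 9.8
```

View pics/t3.png

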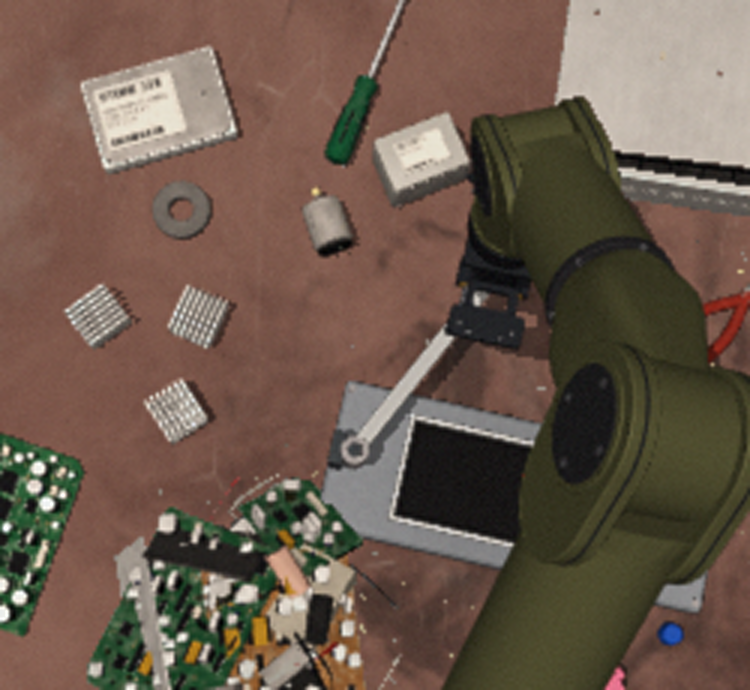

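```bash
python3 -m jog '[[0,0,0,0,0],[0,0,0,0,0],[0,0,0,0,0],[0,0,0,0,0],[0,0,-0.04,0,0],[0,0,-0.05,0,0],[0,0,-0.05,0,0],[-0.04,0.02,0,0,0],[-0.04,0.02,0,0,0],[-0.045,0.025,0,0,0],[-0.045,0.03,0,0,0],[-0.04,0.03,0,0,0],[0,0.03,0,0,0],[0,0,0,0,0],[0,0,0,0,0]]'
python3 - <<'E'
from h import *
snap("wrist","w4")
c=r.get_calibration("wrist")
for o in det("transformer_mid","wrist"): print("%.2f"%o[0],o[1].round(1),[np.round(a,1) for a in o[2]],o[4],w("wrist",*o[1],.06,c))
plan([.412,-.232,.2])
snap("top","t4",(150,50,400,280),3)
E
```

```text
clock: 11.4
tool_pos: [0.4234, -0.2762, 0.2452]
eef_rot: [0.995, -0.102, 0.001, 0.0]
contact_force: [1.3, 0.5, 0.1]
opening: 1.002
0.93 [135.  197.3] [array([135.6, 198. ]), array([30.7, 53.1]), np.float64(71.6)] 1129 [ 0.27795446 -0.27855261  0.06      ]
0.87 [244.3 134.4] [array([252.3, 129.6]), array([55. , 61.7]), np.float64(63.4)] 1595 [ 0.42072273 -0.23279024  0.06      ]
shift tool [-0.0206 -0.0393  0.0452] cur jaw deg -11.5  q7 -0.15 clk 11.5
```

View pics/w4.png

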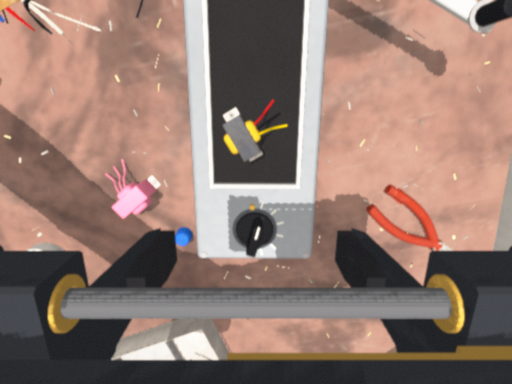

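View pics/t4.png

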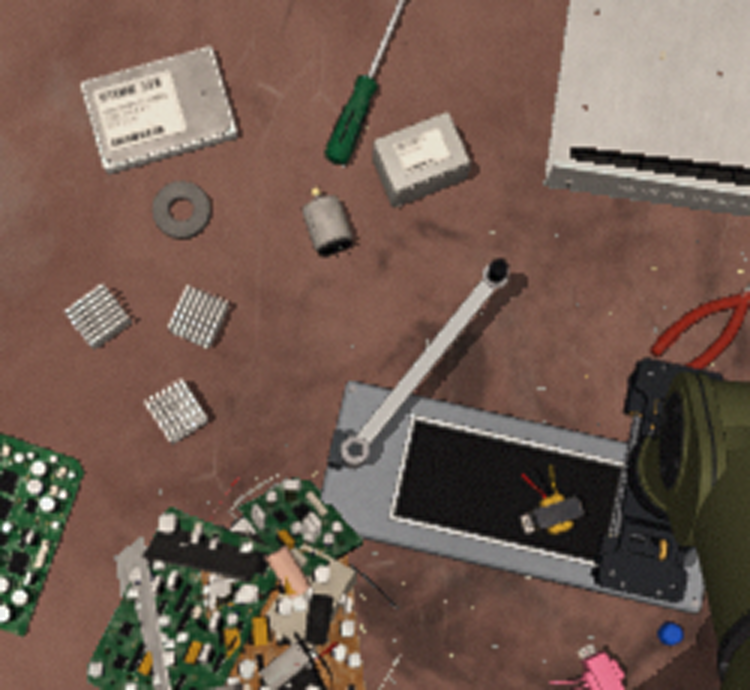

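Run:
```python
from h import *
snap("wrist","w4c",(200,80,320,180),6)
```

```text
(no output)
```

View pics/w4c.png

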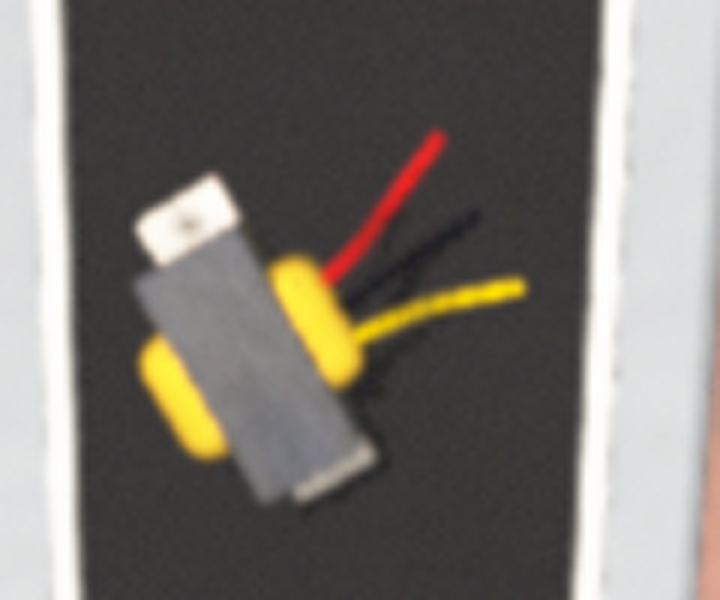

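Run:
```python
from h import *
f=lambda u,v:w("wrist",u/6+200,v/6+80,.082)
a,b,c,d=[f(*p) for p in [(135,285),(240,228),(372,447),(265,503)]]
m=(a+b+c+d)/4; l=(a+b-c-d)/2; print(m,np.linalg.norm(l),np.linalg.norm((b-a)))
an=np.degrees(np.arctan2(l[1],l[0]));print(an)
plan([m[0],m[1],.2],an);
```

```text
[ 0.41833696 -0.23655099  0.082     ] 0.043952207332624726 0.020563301579782867
109.04658915122587
shift tool [-0.0132 -0.0359  0.045 ] cur jaw deg -11.5 yaw turns 0.1652 (-59.5deg world) rows 6.9 q7 -0.15 clk 11.6
```

```bash
python3 -m jog '[[-0.0066,-0.018,0,0,0],[-0.0066,-0.0179,0,0,0],[0,0,0.02,0.0206,0],[0,0,0.02,0.0206,0],[0,0,0.02,0.0206,0],[0,0,0.02,0.0206,0],[0,0,0,0.0206,0],[0,0,0,0.0206,0],[0,0,0,0.0206,0],[0,0,0,0.0208,0],[0,0,0,0,0]]'
python3 - <<'E'
from h import *
plan([.4183,-.2366,.053],109)
E
```

```text
clock: 12.7
tool_pos: [0.4183, -0.2368, 0.1649]
eef_rot: [0.814, -0.58, 0.0, -0.0]
contact_force: [0.2, 0.2, 0.3]
opening: 1.0
shift tool [-0.0002 -0.      0.1119] cur jaw deg -70.9 yaw turns 0.0002 (-0.1deg world) rows 0.0 q7 -1.05 clk 12.7
```

```bash
python3 -m jog '[[0,0,0.04,0,0],[0,0,0.04,0,0],[0,0,0.022,0,0],[0,0,0.01,0,0],[0,0,0,0,1],[0,0,0,0,1],[0,0,0,0,1],[0,0,0,0,1],[0,0,0,0,1],[0,0,0,0,1],[0,0,0,0,1],[0,0,0,0,1],[0,0,0,0,1],[0,0,0,0,1]]' 30
```

```text
clock: 14.1
tool_pos: [0.4172, -0.2374, 0.0534]
eef_rot: [0.814, -0.581, -0.0, -0.0]
contact_force: [-1.0, 2.2, 6.4]
opening: 0.506
```

```bash
python3 -m jog '[[0,0,-0.02,0,1],[0,0,-0.04,0,1],[0,0,-0.04,0,1],[0,0,-0.03,0,1],[0,0,0,0,1]]' 30
python3 - <<'E'
from h import *
for p in [(368,166),(376,175),(374,177)]: print(w("top",*p,0.01))
for x,y in [(.61,-.27),(.60,-.29)]: plan([x,y,.18])
E
```

```text
clock: 14.6
tool_pos: [0.4193, -0.239, 0.1861]
eef_rot: [0.814, -0.581, 0.004, -0.001]
contact_force: [0.2, 0.1, -2.8]
opening: 0.507
[ 0.59556889 -0.34920836  0.01      ]
[ 0.56708502 -0.37382182  0.01      ]
[ 0.56063022 -0.36740136  0.01      ]
shift tool [ 0.0911 -0.1703  0.0075] cur jaw deg -71.1  q7 -1.05 clk 14.6
shift tool [ 0.1068 -0.1543  0.0075] cur jaw deg -71.1  q7 -1.05 clk 14.6
```

```bash
python3 -m jog '[[0.0168,-0.0346,0,0,1],[0.0168,-0.0346,0,0,1],[0.0168,-0.0346,0,0,1],[0.0168,-0.0346,0,0,1],[0.0168,-0.0346,0,0,1],[0,0,0,0,1],[0,0,0.05,0,1],[0,0,0.05,0,1],[0,0,0.05,0,1],[0,0,0.01,0,1],[0,0,0.007,0,1],[0,0,0,0,1]]' 30
python3 - <<'E'
from h import *
plan([.61,-.262,.0115]); print(r.get_state()["contact_force"])
E
```

```text
clock: 15.8
tool_pos: [0.6088, -0.2613, 0.0166]
eef_rot: [0.814, -0.581, 0.001, -0.0]
contact_force: [0.3, 0.6, -2.0]
opening: 0.507
shift tool [ 0.001  -0.0009  0.0051] cur jaw deg -71.0  q7 -1.11 clk 15.8
[ 0.29903225  0.56153937 -1.99624554]
```

```bash
python3 -m jog '[[0,0,0.003,0,1],[0,0,0.002,0,1],[0,0,0,0,1],[0,0,0,0,0],[0,0,0,0,0],[0,0,0,0,0],[0,0,0,0,0],[0,0,0,0,0],[0,0,0,0,0],[0,0,0,0,0],[0,0,-0.04,0,0],[0,0,-0.05,0,0],[0,0,-0.05,0,0],[0,0,-0.05,0,0],[0,0,0,0,0]]' 30
python3 - <<'E'
from h import *
snap("wrist","w5")
snap("top","t5",(150,50,400,280),3)
c=r.get_calibration("top")
for o in det("sink1_mid","top"): print("%.2f"%o[0],o[1].round(1),[np.round(a,1) for a in o[2]],o[4],w("top",*o[1],.03,c))
plan([.52,.15,.2])
E
```

```text
clock: 17.3
tool_pos: [0.613, -0.2625, 0.209]
eef_rot: [0.814, -0.581, 0.007, -0.002]
contact_force: [0.4, -0.4, -0.2]
opening: 0.998
0.61 [208.4 186.9] [array([208.3, 187. ]), array([16.5, 14.9]), np.float64(59.0)] 234 [0.51982657 0.14970498 0.03      ]
shift tool [-0.4172 -0.0506  0.0007] cur jaw deg -71.0  q7 -1.06 clk 17.4
```

View pics/w5.png

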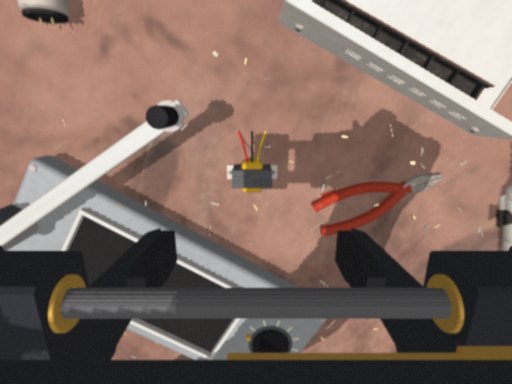

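View pics/t5.png

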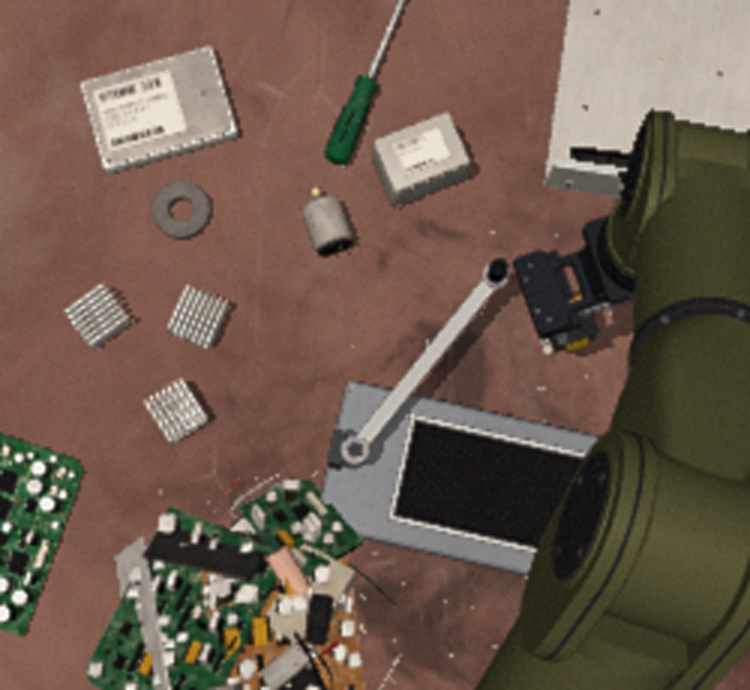

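Run:
```python
from h import *
plan([.49,.15,.28])
```

```text
shift tool [-0.4269 -0.0221 -0.0793] cur jaw deg -71.0  q7 -1.06 clk 17.4
```

```bash
python3 -m jog '[[0,0,-0.04,0,0],[0,0,-0.04,0,0],[-0.0427,-0.0022,0,0,0],[-0.0427,-0.0022,0,0,0],[-0.0427,-0.0022,0,0,0],[-0.0427,-0.0022,0,0,0],[-0.0427,-0.0022,0,0,0],[-0.0427,-0.0022,0,0,0],[-0.0427,-0.0022,0,0,0],[-0.0427,-0.0022,0,0,0],[-0.0427,-0.0022,0,0,0],[-0.0427,-0.0022,0,0,0],[0,0,0,0,0],[0,0,0,0,0]]'
python3 - <<'E'
from h import *
snap("wrist","w6")
c=r.get_calibration("wrist")
for o in det("sink1_mid","wrist"): print("%.2f"%o[0],o[1].round(1),[np.round(a,1) for a in o[2]],o[4],w("wrist",*o[1],.02,c))
plan([.52,.15,.2])
E
```

```text
clock: 18.85
tool_pos: [0.4891, 0.1504, 0.2793]
eef_rot: [0.815, -0.58, -0.001, 0.002]
contact_force: [-0.2, -0.5, -0.1]
opening: 0.999
0.69 [262.3 134.8] [array([263. , 135.5]), array([38.5, 34.5]), np.float64(73.8)] 1240 [0.52447029 0.14946362 0.02      ]
shift tool [ 0.0078 -0.029   0.0797] cur jaw deg -71.2  q7 -1.77 clk 18.9
```

View pics/w6.png

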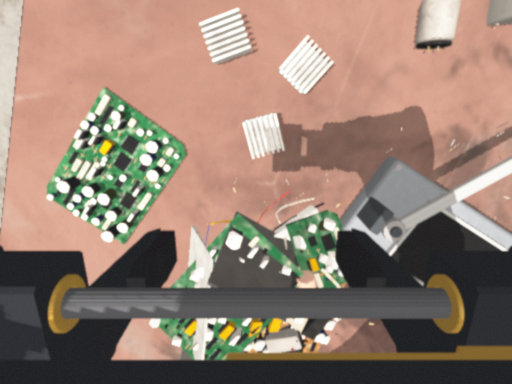

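Run:
```python
from h import *
snap("wrist","w6c",(190,0,350,170),4.5)
```

```text
(no output)
```

View pics/w6c.png

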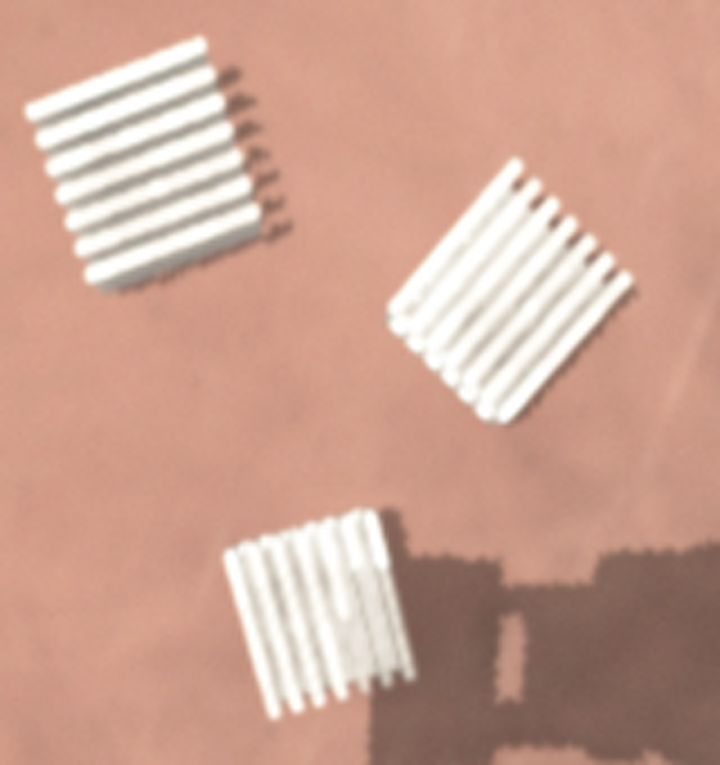

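```bash
cat >> h.py <<'E'
def face(cam,corners,z,off,f):
    P=np.array([w(cam,u/f+off[0],v/f+off[1],z) for u,v in corners]); m=P.mean(0)
    a=(P[0]+P[3]-P[1]-P[2])/2; b=(P[0]+P[1]-P[2]-P[3])/2
    g=lambda v:(round(float(np.degrees(np.arctan2(v[1],v[0]))),1),round(float(np.linalg.norm(v)),4))
    print("centre",m.round(4),"edge01 dir,len",g(a),"edge12 dir,len",g(b)); return m
E
python3 - <<'E'
from h import *
for n,q in dict(A=[(230,552),(372,512),(412,678),(273,715)],B=[(515,160),(630,275),(503,420),(392,308)],C=[(30,112),(203,42),(262,215),(92,275)]).items():
    face("wrist",q,.03,(190,0),4.5)
E
```

```text
centre [0.5234 0.1491 0.03  ] edge01 dir,len (123.9, 0.0431) edge12 dir,len (33.4, 0.0499)
centre [0.6238 0.1288 0.03  ] edge01 dir,len (67.2, 0.0437) edge12 dir,len (-22.5, 0.0499)
centre [0.6225 0.2335 0.03  ] edge01 dir,len (127.4, 0.0494) edge12 dir,len (39.0, 0.0434)
```

Run:
```python
from h import *
plan([.5234,.1491,.0115],123.8)
```

```text
shift tool [ 0.0092 -0.0322  0.2684] cur jaw deg -71.2 yaw turns -0.0417 (15.0deg world) rows 1.7 q7 -1.77 clk 19.0
```

```bash
python3 -m jog '[[0.0092,-0.0322,0.04,0,0],[0,0,0.04,-0.021,0],[0,0,0.05,-0.0207,0],[0,0,0.05,0,0],[0,0,0.04,0,0],[0,0,0.02,0,0],[0,0,0,0,0]]' 30
python3 - <<'E'
from h import *
plan([.5234,.1491,.0115],123.8)
E
```

```text
clock: 19.7
tool_pos: [0.5207, 0.1491, 0.0395]
eef_rot: [0.882, -0.471, -0.002, 0.003]
contact_force: [0.7, 0.2, -0.8]
opening: 0.998
shift tool [ 0.0015 -0.0024  0.028 ] cur jaw deg -56.2 yaw turns 0.0001 (-0.0deg world) rows 0.0 q7 -1.68 clk 19.7
```

```bash
python3 -m jog '[[0,0,0.02,0,0],[0,0,0.008,0,0],[0,0,0,0,1],[0,0,0,0,1],[0,0,0,0,1],[0,0,0,0,1],[0,0,0,0,1],[0,0,0,0,1],[0,0,0,0,1],[0,0,0,0,1],[0,0,0,0,1]]' 30
python3 - <<'E'
from h import *
plan([.5234,.1491,.0115],123.8)
E
```

```text
clock: 20.8
tool_pos: [0.5226, 0.1517, 0.0149]
eef_rot: [0.883, -0.47, 0.0, -0.0]
contact_force: [-0.5, -0.4, 5.4]
opening: 0.509
shift tool [0.0026 0.0008 0.0034] cur jaw deg -56.0 yaw turns 0.0005 (-0.2deg world) rows 0.0 q7 -1.69 clk 20.8
```

```bash
python3 -m jog '[[0,0,-0.02,0,1],[0,0,-0.04,0,1],[0,0,-0.05,0,1],[0,0,-0.05,0,1],[0,0,-0.03,0,1],[0,0,0,0,1]]' 30
python3 - <<'E'
from h import *
plan([.454,-.1268,.12],-11.7)
snap("wrist","w7")
E
```

```text
clock: 21.4
tool_pos: [0.5248, 0.1526, 0.2086]
eef_rot: [0.883, -0.47, 0.003, -0.003]
contact_force: [0.3, 1.3, -0.5]
opening: 0.508
shift tool [0.1921 0.2155 0.0872] cur jaw deg -56.1 yaw turns -0.1232 (44.4deg world) rows 5.2 q7 -1.60 clk 21.4
```

View pics/w7.png

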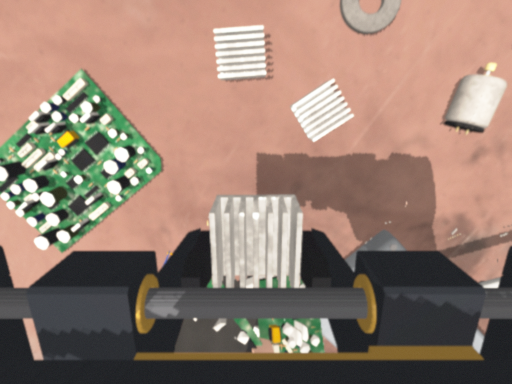

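```bash
python3 -m jog '[[0.0274,0.0308,0,0,1],[0.0274,0.0308,0,0,1],[0.0274,0.0308,0,0,1],[0.0274,0.0308,0,0,1],[0.0274,0.0308,0,0,1],[0.0274,0.0308,0,0,1],[0.0277,0.0307,0,0,1],[0,0,0,-0.0206,1],[0,0,0,-0.0206,1],[0,0,0,-0.0205,1],[0,0,0,-0.0205,1],[0,0,0,-0.0205,1],[0,0,0,-0.0205,1],[0,0,0,0,1],[0,0,0,0,1]]' 30
python3 - <<'E'
from h import *
plan([.454,-.1268,.060],-11.7)
snap("wrist","w8")
E
```

```text
clock: 22.95
tool_pos: [0.4502, -0.128, 0.2034]
eef_rot: [0.995, -0.103, -0.001, -0.0]
contact_force: [-0.4, 0.3, -1.3]
opening: 0.506
shift tool [ 0.0039 -0.0019  0.1434] cur jaw deg -11.8 yaw turns -0.0004 (0.1deg world) rows 0.0 q7 -0.57 clk 22.9
```

View pics/w8.png

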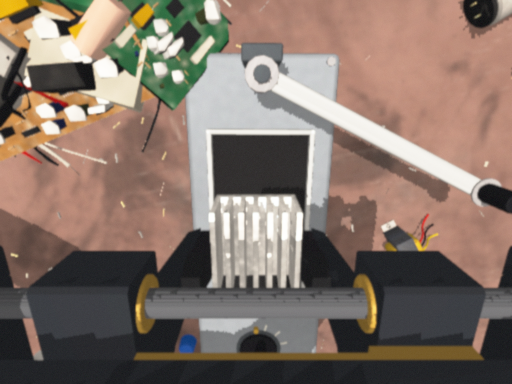

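```bash
python3 -m jog '[[0.002,-0.001,0.04,0,1],[0.0019,-0.0009,0.04,0,1],[0,0,0.04,0,1],[0,0,0.018,0,1],[0,0,0,0,1]]' 30
python3 - <<'E'
from h import *
plan([.454,-.1268,.057],-11.7)
E
```

```text
clock: 23.5
tool_pos: [0.4537, -0.1265, 0.0643]
eef_rot: [0.995, -0.102, -0.002, 0.0]
contact_force: [0.1, -0.3, 0.8]
opening: 0.506
shift tool [0.0004 0.0003 0.0073] cur jaw deg -11.7 yaw turns 0.0000 (-0.0deg world) rows 0.0 q7 -0.82 clk 23.5
```

```bash
python3 -m jog '[[0,0,0.004,0,1],[0,0,0.003,0,1],[0,0,0,0,1]]' 30;  python3 -m jog '[[0,0,0,0,0],[0,0,0,0,0],[0,0,0,0,0],[0,0,0,0,0],[0,0,0,0,0],[0,0,0,0,0],[0,0,-0.03,0,0],[0,0,-0.05,0,0],[0,0,-0.05,0,0],[0,0,-0.03,0,0],[0,0,0,0,0]]'
python3 - <<'E'
from h import *
snap("wrist","w9"); plan([.57,.12,.27],67.3)
E
```

```text
clock: 23.8
tool_pos: [0.4558, -0.1272, 0.0602]
eef_rot: [0.995, -0.102, 0.001, 0.0]
contact_force: [0.2, -0.4, -0.9]
opening: 0.507
clock: 24.9
tool_pos: [0.4576, -0.1272, 0.2232]
eef_rot: [0.995, -0.102, 0.004, 0.0]
contact_force: [0.8, -0.1, -0.6]
opening: 1.002
shift tool [ 0.0613 -0.2654 -0.0487] cur jaw deg -11.7 yaw turns -0.2195 (79.0deg world) rows 9.2 q7 -0.57 clk 24.9
```

View pics/w9.png

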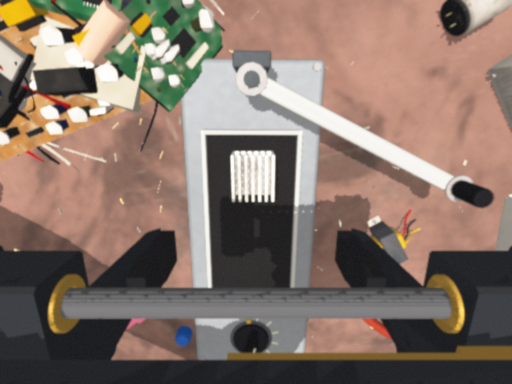

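```bash
python3 - <<'E'
from h import *
plan([.6238,.1288,.25],67.3)
E
python3 -m jog '[[0.016,-0.04,-0.027,0,0],[0.016,-0.04,0,0,0],[0.016,-0.04,0,0,0],[0.016,-0.04,0,0,0],[0.016,-0.04,0,0,0],[0.016,-0.042,0,0,0],[0.0147,-0.042,0,0,0],[0,0,0,-0.022,0],[0,0,0,-0.022,0],[0,0,0,-0.022,0],[0,0,0,-0.022,0],[0,0,0,-0.022,0],[0,0,0,-0.022,0],[0,0,0,-0.022,0],[0,0,0,-0.022,0],[0,0,0,-0.022,0],[0,0,0,-0.0215,0],[0,0,0,0,0],[0,0,0,0,0]]'
python3 - <<'E'
from h import *
snap("wrist","w10"); plan([.6238,.1288,.25],67.3)
print(px("wrist",[.6238,.1288,.03]))
E
```

```text
shift tool [ 0.1121 -0.2849 -0.0285] cur jaw deg -11.7 yaw turns -0.2195 (79.0deg world) rows 9.2 q7 -0.57 clk 24.9
clock: 26.85
tool_pos: [0.6201, 0.1279, 0.2444]
eef_rot: [0.833, 0.553, -0.001, -0.0]
contact_force: [-0.8, 0.1, -0.7]
opening: 0.999
shift tool [ 0.0021  0.0029 -0.0051] cur jaw deg 67.2 yaw turns -0.0002 (0.1deg world) rows 0.0 q7 0.30 clk 26.9
[258.32824362 167.72195447]
```

View pics/w10.png

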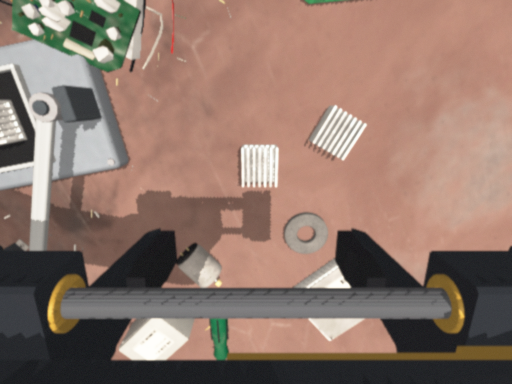

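```bash
python3 -m jog '[[0.002,0.0028,0.04,0,0],[0,0,0.05,0,0],[0,0,0.05,0,0],[0,0,0.05,0,0],[0,0,0.028,0,0],[0,0,0.013,0,0],[0,0,0,0,0],[0,0,0,0,1],[0,0,0,0,1],[0,0,0,0,1],[0,0,0,0,1],[0,0,0,0,1],[0,0,0,0,1],[0,0,0,0,1],[0,0,0,0,1],[0,0,0,0,1]]' 30
python3 - <<'E'
from h import *
plan([.6238,.1288,.0115],67.3)
E
```

```text
clock: 28.5
tool_pos: [0.6244, 0.1291, 0.0155]
eef_rot: [0.832, 0.554, 0.0, 0.0]
contact_force: [-0.1, 0.1, 5.4]
opening: 0.508
shift tool [-0.0005 -0.0004  0.004 ] cur jaw deg 67.3 yaw turns 0.0001 (-0.0deg world) rows 0.0 q7 0.09 clk 28.5
```

```bash
python3 -m jog '[[0,0,-0.02,0,1],[0,0,-0.04,0,1],[0,0,-0.05,0,1],[0,0,-0.05,0,1],[0,0,-0.03,0,1],[0,0,0,0,1]]' 30
python3 - <<'E'
from h import *
plan([.441,-.1895,.06],-11.7)
E
```

```text
clock: 29.1
tool_pos: [0.626, 0.1307, 0.2112]
eef_rot: [0.832, 0.554, 0.004, 0.001]
contact_force: [-0.4, 0.1, -1.1]
opening: 0.504
shift tool [-0.3678 -0.0483  0.1485] cur jaw deg 67.4 yaw turns 0.2196 (-79.1deg world) rows 9.2 q7 0.27 clk 29.1
```

```bash
python3 -m jog '[[-0.04,-0.0053,0,0,1],[-0.041,-0.0053,0,0,1],[-0.041,-0.0053,0,0,1],[-0.041,-0.0053,0,0,1],[-0.041,-0.0053,0,0,1],[-0.041,-0.0054,0,0,1],[-0.041,-0.0054,0,0,1],[-0.041,-0.0055,0,0,1],[-0.0408,-0.0055,0,0,1],[0,0,0,0.022,1],[0,0,0,0.022,1],[0,0,0,0.022,1],[0,0,0,0.022,1],[0,0,0,0.022,1],[0,0,0,0.022,1],[0,0,0,0.022,1],[0,0,0,0.022,1],[0,0,0,0.022,1],[0,0,0,0.0216,1]]' 30; python3 -m jog '[[0,0,0,0,1],[0,0,0,0,1]]'
python3 - <<'E'
from h import *
plan([.441,-.1895,.06],-11.7)
snap("wrist","w11")
E
```

```text
clock: 31.0
tool_pos: [0.4367, -0.1918, 0.2047]
eef_rot: [0.994, -0.105, -0.001, -0.0]
contact_force: [0.5, -0.1, -1.4]
opening: 0.505
clock: 31.2
tool_pos: [0.4372, -0.1918, 0.2049]
eef_rot: [0.995, -0.1, -0.001, 0.0]
contact_force: [-0.8, -0.2, -0.3]
opening: 0.509
shift tool [ 0.0035 -0.003   0.1448] cur jaw deg -11.5 yaw turns 0.0005 (-0.2deg world) rows 0.0 q7 -0.46 clk 31.2
```

View pics/w11.png

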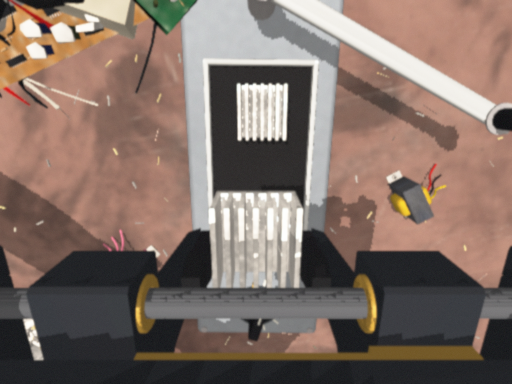

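```bash
python3 -m jog '[[0.0018,-0.0015,0.04,0,1],[0.0017,-0.0015,0.04,0,1],[0,0,0.04,0,1],[0,0,0.02,0,1],[0,0,0.003,0,1],[0,0,0.003,0,1],[0,0,0,0,1],[0,0,0,0,1]]' 30
python3 - <<'E'
from h import *
plan([.441,-.1895,.0575],-11.7)
E
```

```text
clock: 32.05
tool_pos: [0.4426, -0.19, 0.0602]
eef_rot: [0.995, -0.102, 0.001, 0.0]
contact_force: [0.5, 0.3, -0.6]
opening: 0.503
shift tool [-0.0017 -0.0002  0.0027] cur jaw deg -11.7 yaw turns -0.0000 (0.0deg world) rows 0.0 q7 -0.73 clk 32.0
```

```bash
python3 -m jog '[[-0.001,0,0.003,0,1],[0,0,0,0,1],[0,0,0,0,0],[0,0,0,0,0],[0,0,0,0,0],[0,0,0,0,0],[0,0,0,0,0],[0,0,0,0,0],[0,0,-0.03,0,0],[0,0,-0.05,0,0],[0,0,-0.05,0,0],[0,0,-0.05,0,0],[0,0,0,0,0]]' 30
python3 - <<'E'
from h import *
snap("wrist","w12"); plan([.6225,.2335,.25],38)
snap("top","t12",(150,50,400,280),3)
E
```

```text
clock: 33.35
tool_pos: [0.4444, -0.1898, 0.2416]
eef_rot: [0.995, -0.102, 0.006, 0.001]
contact_force: [1.2, 0.2, -0.5]
opening: 1.004
shift tool [ 0.0899 -0.4513 -0.011 ] cur jaw deg -11.8 yaw turns -0.1382 (49.8deg world) rows 5.8 q7 -0.43 clk 33.4
```

View pics/w12.png

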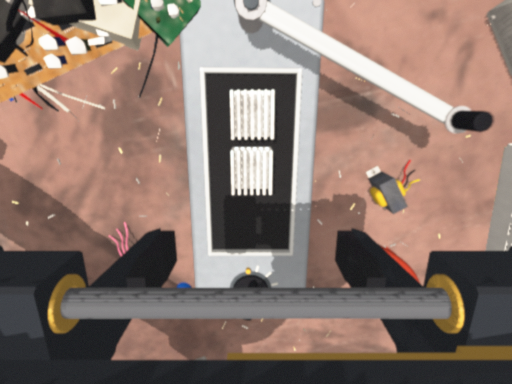

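View pics/t12.png

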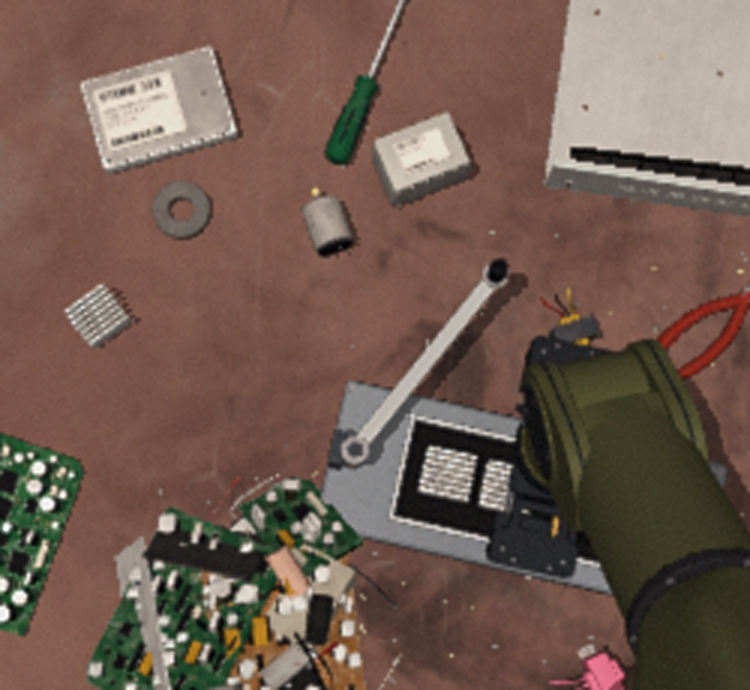

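```bash
python3 -m jog '[[0.009,-0.0451,0,0,0],[0.009,-0.0451,0,0,0],[0.009,-0.0451,0,0,0],[0.009,-0.0451,0,0,0],[0.009,-0.0451,0,0,0],[0.009,-0.0451,0,0,0],[0.009,-0.0451,0,0,0],[0.009,-0.0451,0,0,0],[0.009,-0.0451,0,0,0],[0.009,-0.0451,0,0,0],[0,0,0,-0.0198,0],[0,0,0,-0.0198,0],[0,0,0,-0.0198,0],[0,0,0,-0.0198,0],[0,0,0,-0.0198,0],[0,0,0,-0.0198,0],[0,0,0,-0.0195,0],[0,0,0,0,0],[0,0,0,0,0]]'
python3 - <<'E'
from h import *
snap("wrist","w13"); plan([.6225,.2335,.0115],38)
print(px("wrist",[.6225,.2335,.03]))
E
```

```text
clock: 35.35
tool_pos: [0.6198, 0.2335, 0.2341]
eef_rot: [0.946, 0.325, -0.002, 0.0]
contact_force: [0.8, 0.6, -0.3]
opening: 0.999
shift tool [0.0024 0.0016 0.2231] cur jaw deg 38.0 yaw turns -0.0001 (0.0deg world) rows 0.0 q7 -0.28 clk 35.4
[257.97128868 167.92360355]
```

View pics/w13.png

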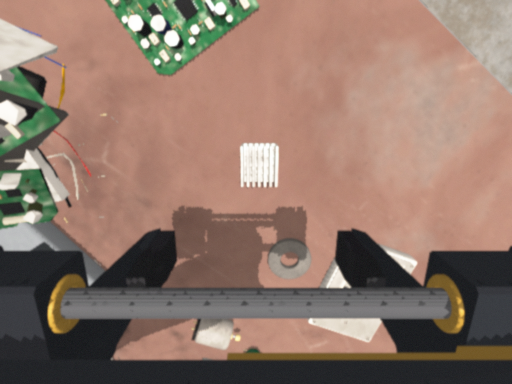

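Sink C at (259,166), as predicted and aligned with the jaws. Grasping.

```bash
python3 -m jog '[[0.0022,0.0015,0.04,0,0],[0,0,0.05,0,0],[0,0,0.05,0,0],[0,0,0.045,0,0],[0,0,0.025,0,0],[0,0,0.011,0,0],[0,0,0,0,0],[0,0,0,0,1],[0,0,0,0,1],[0,0,0,0,1],[0,0,0,0,1],[0,0,0,0,1],[0,0,0,0,1],[0,0,0,0,1],[0,0,0,0,1],[0,0,0,0,1]]' 30; python3 -m jog '[[0,0,-0.02,0,1],[0,0,-0.04,0,1],[0,0,-0.05,0,1],[0,0,-0.05,0,1],[0,0,-0.03,0,1],[0,0,0,0,1]]' 30
python3 - <<'E'
from h import *
plan([.428,-.2522,.06],-11.7)
snap("wrist","w14")
E
```

```text
clock: 37.0
tool_pos: [0.6234, 0.234, 0.0155]
eef_rot: [0.945, 0.326, 0.0, 0.0]
contact_force: [-0.7, -0.6, 4.0]
opening: 0.51
clock: 37.6
tool_pos: [0.6252, 0.2364, 0.2117]
eef_rot: [0.945, 0.326, 0.005, -0.001]
contact_force: [0.5, 0.7, -1.2]
opening: 0.506
shift tool [-0.4581  0.263   0.1472] cur jaw deg 38.1 yaw turns 0.1383 (-49.8deg world) rows 5.8 q7 -0.30 clk 37.6
```

View pics/w14.png

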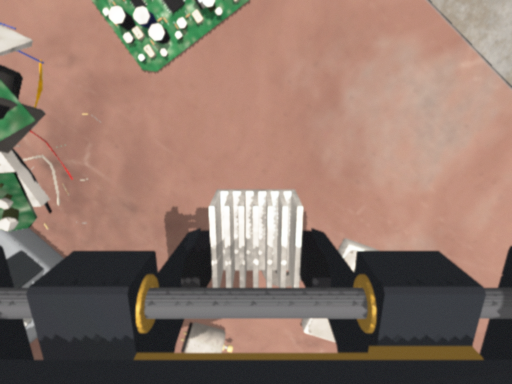

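```bash
python3 -m jog '[[-0.0382,0.0219,0,0,1],[-0.0382,0.0219,0,0,1],[-0.0382,0.0219,0,0,1],[-0.0382,0.0219,0,0,1],[-0.0382,0.0219,0,0,1],[-0.0382,0.0219,0,0,1],[-0.0382,0.0219,0,0,1],[-0.0382,0.0219,0,0,1],[-0.0382,0.0219,0,0,1],[-0.0382,0.0219,0,0,1],[-0.0382,0.0219,0,0,1],[-0.0379,0.0221,0,0,1],[0,0,0,0.0198,1],[0,0,0,0.0198,1],[0,0,0,0.0198,1],[0,0,0,0.0198,1],[0,0,0,0.0198,1],[0,0,0,0.0198,1],[0,0,0,0.0195,1],[0,0,0,0,1]]' 30; python3 -m jog '[[0,0,0,0,1]]'
python3 - <<'E'
from h import *
plan([.428,-.2522,.06],-11.7)
snap("wrist","w15")
E
```

```text
clock: 39.65
tool_pos: [0.4237, -0.2552, 0.2043]
eef_rot: [0.995, -0.102, -0.001, -0.0]
contact_force: [0.3, -0.7, -0.6]
opening: 0.504
clock: 39.75
tool_pos: [0.424, -0.2553, 0.2045]
eef_rot: [0.995, -0.1, -0.001, -0.0]
contact_force: [0.5, -0.5, -1.1]
opening: 0.507
shift tool [ 0.0035 -0.0038  0.1445] cur jaw deg -11.5 yaw turns 0.0005 (-0.2deg world) rows 0.0 q7 -0.34 clk 39.8
```

View pics/w15.png

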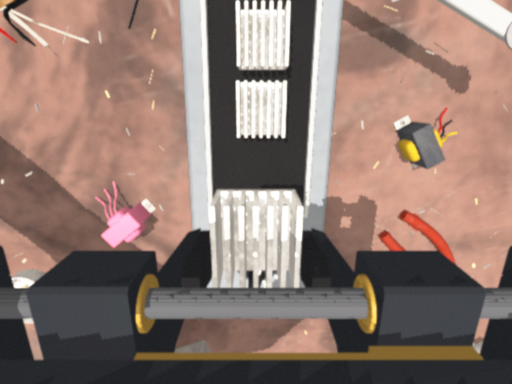

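```bash
python3 -m jog '[[0.0018,-0.0018,0.04,0,1],[0.0012,-0.0017,0.04,0,1],[0,0,0.04,0,1],[0,0,0.02,0,1],[0,0,0.004,0,1],[0,0,0.004,0,1],[0,0,0,0,1],[0,0,0,0,1]]' 30
python3 - <<'E'
from h import *
plan([.428,-.2522,.0575],-11.7)
E
```

```text
clock: 40.6
tool_pos: [0.4292, -0.2531, 0.0582]
eef_rot: [0.995, -0.102, 0.001, 0.0]
contact_force: [-0.5, -0.3, -0.7]
opening: 0.503
shift tool [-0.0014 -0.0006  0.0007] cur jaw deg -11.7 yaw turns -0.0000 (0.0deg world) rows 0.0 q7 -0.61 clk 40.6
```

```bash
python3 -m jog '[[-0.001,0,0.0015,0,1],[0,0,0,0,1],[0,0,0,0,0],[0,0,0,0,0],[0,0,0,0,0],[0,0,0,0,0],[0,0,0,0,0],[0,0,0,0,0],[0,0,-0.03,0,0],[0,0,-0.05,0,0],[0,0,-0.05,0,0],[0,0,-0.05,0,0],[0,0,0,0,0]]' 30; python3 -m jog '[[0,0.02,-0.02,0,0],[0,0.02,-0.02,0,0],[0,0,0,0,0]]'
python3 - <<'E'
from h import *
snap("wrist","w16"); snap("scene","s16",(110,130,410,290),2.6)
plan([.6537,-.1658,.12],-11.7)
print(w("wrist",258,158,.046))
E
```

```text
clock: 41.9
tool_pos: [0.4311, -0.2532, 0.2413]
eef_rot: [0.995, -0.102, 0.006, 0.002]
contact_force: [1.4, -0.2, 1.0]
opening: 1.001
clock: 42.2
tool_pos: [0.4194, -0.2949, 0.2768]
eef_rot: [0.995, -0.105, 0.001, 0.001]
contact_force: [0.4, 0.7, -0.1]
opening: 1.0
shift tool [ 0.2044 -0.1707  0.1549] cur jaw deg -11.8 yaw turns -0.0002 (0.1deg world) rows 0.0 q7 -0.18 clk 42.3
[ 0.42362446 -0.28586022  0.046     ]
```

View pics/w16.png

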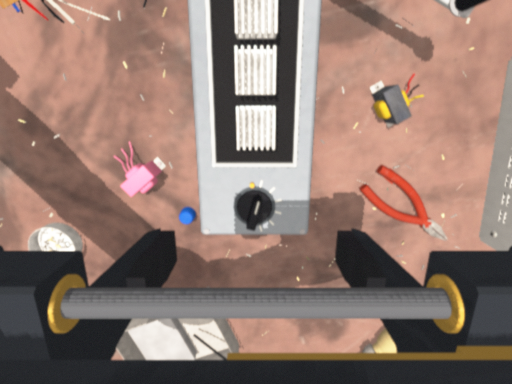

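View pics/s16.png

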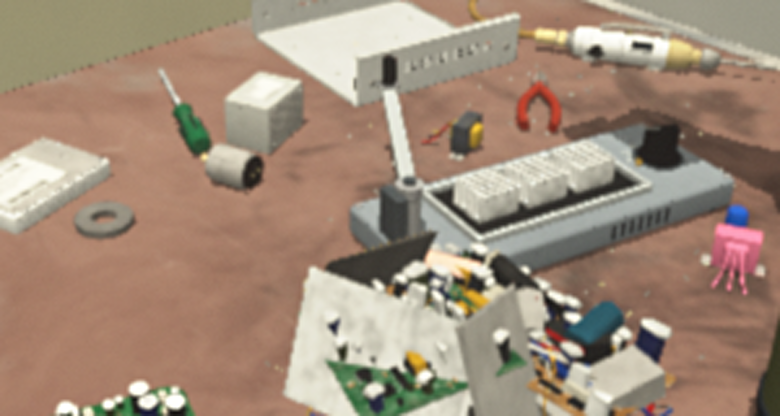

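```bash
python3 -m jog '[[0.034,-0.0284,0,0,0],[0.034,-0.0284,0,0,0],[0.034,-0.0284,0,0,0],[0.034,-0.0284,0,0,0],[0.034,-0.0284,0,0,0],[0.034,-0.0284,0,0,0],[0,0,0.04,0,0],[0,0,0.04,0,0],[0,0,0,0,0],[0,0,0,0,0]]'
python3 - <<'E'
from h import *
snap("wrist","w17")
plan([.6537,-.1658,.1045],-11.7)
print(px("wrist",[.654,-.167,.13]))
E
```

```text
clock: 43.3
tool_pos: [0.6531, -0.165, 0.1948]
eef_rot: [0.995, -0.101, -0.001, -0.0]
contact_force: [-0.2, -0.3, -0.2]
opening: 0.998
shift tool [-0.0005  0.0007  0.0921] cur jaw deg -11.7 yaw turns 0.0001 (-0.0deg world) rows 0.0 q7 -0.47 clk 43.4
[254.94829539 206.12184909]
```

View pics/w17.png

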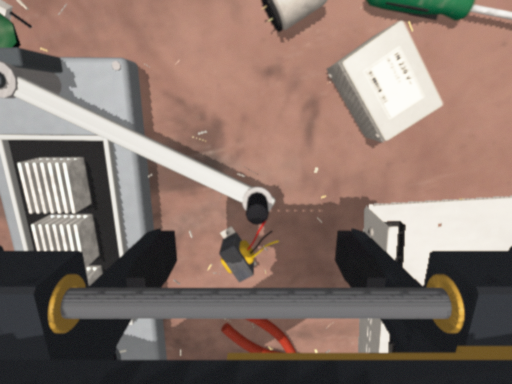

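```bash
python3 -m jog '[[0,0.0007,0.04,0,0],[0,0,0.03,0,0],[0,0,0.02,0,0],[0,0,0,0,0],[0,0,0,0,1],[0,0,0,0,1],[0,0,0,0,1],[0,0,0,0,1],[0,0,0,0,1],[0,0,0,0,1],[0,0,0,0,1],[0,0,0,0,1],[0,0,0,0,1],[0,0,0,0,1],[0,0,0,0,1],[0,0,0,0,1]]' 15
python3 - <<'E'
from h import *
plan([.428,-.2535,.104],-11.7)
E
```

```text
clock: 44.95
tool_pos: [0.6533, -0.1666, 0.1055]
eef_rot: [0.995, -0.102, -0.0, -0.0]
contact_force: [-2.0, 1.2, 0.4]
opening: 0.197
shift tool [-0.203   0.1308  0.0016] cur jaw deg -11.7 yaw turns -0.0000 (0.0deg world) rows 0.0 q7 -0.53 clk 45.0
```

```bash
python3 -m jog '[[-0.0155,0.0279,0,0,1],[-0.0192,0.0254,0,0,1],[-0.0227,0.0224,0,0,1],[-0.0256,0.019,0,0,1],[-0.028,0.0151,0,0,1],[-0.0299,0.0111,0,0,1],[-0.0156,0.0034,0,0,1],[-0.0156,0.0033,0,0,1],[-0.0159,0.0015,0,0,1],[-0.0159,0.0008,0,0,1],[-0.002,0,0,0,1],[0,0,0,0,1],[0,0,0,0,1]]' 15
python3 - <<'E'
from h import *
plan([.428,-.2535,.104],-11.7)
E
```

```text
clock: 46.25
tool_pos: [0.4272, -0.2537, 0.1058]
eef_rot: [0.995, -0.102, 0.002, 0.001]
contact_force: [4.0, -5.3, -4.4]
opening: 0.197
shift tool [ 0.0008 -0.0004  0.0018] cur jaw deg -11.8 yaw turns -0.0002 (0.1deg world) rows 0.0 q7 -0.55 clk 46.2
```

Home. Release, lift, back off toward the selector and check.

```bash
python3 -m jog '[[0,0,0,0,0],[0,0,0,0,0],[0,0,0,0,0],[0,0,0,0,0],[0,0,0,0,0],[0,0,-0.04,0,0],[0,0,-0.05,0,0],[0,0,-0.05,0,0],[0,0.035,0,0,0],[0,0.035,0,0,0],[0,0.035,0,0,0],[0,0,0,0,0],[0,0,0,0,0]]'
python3 - <<'E'
from h import *
snap("wrist","w18")
plan([.4067,-.357,.068],-26.7)
plan([.4067,-.357,.068],-26.7)
E
```

```text
clock: 47.55
tool_pos: [0.4037, -0.3553, 0.2454]
eef_rot: [0.995, -0.103, -0.0, -0.0]
contact_force: [-0.5, 1.3, 0.2]
opening: 1.0
shift tool [0.003  0.0025 0.1775] cur jaw deg -11.7 yaw turns 0.0417 (-15.0deg world) rows 1.7 q7 -0.11 clk 47.6
shift tool [0.003  0.0025 0.1775] cur jaw deg -11.7 yaw turns 0.0417 (-15.0deg world) rows 1.7 q7 -0.11 clk 47.6
```

View pics/w18.png

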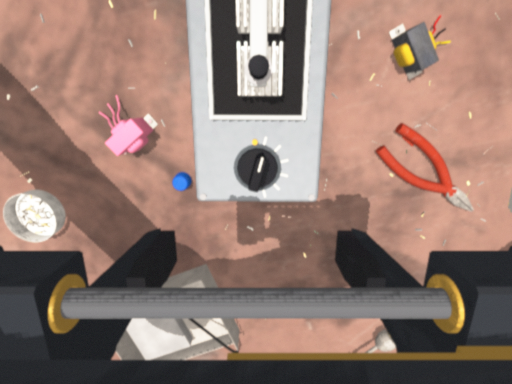

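```bash
python3 -m jog '[[0.003,0.0025,0.03,0,0],[0,0,0.04,0.021,0],[0,0,0.04,0.0207,0],[0,0,0.03,0,0],[0,0,0.02,0,0],[0,0,0,0,0],[0,0,0,0,0]]'
python3 - <<'E'
from h import *
plan([.4067,-.357,.0685],-26.7)
E
```

```text
clock: 48.3
tool_pos: [0.4076, -0.3569, 0.0862]
eef_rot: [0.973, -0.23, 0.0, -0.0]
contact_force: [0.2, 0.6, 0.1]
opening: 1.003
shift tool [-0.0008  0.0005  0.0177] cur jaw deg -26.6 yaw turns 0.0003 (-0.1deg world) rows 0.0 q7 -0.52 clk 48.3
```

```bash
python3 -m jog '[[-0.0007,0,0.01,0,0],[0,0,0.0077,0,0],[0,0,0,0,1],[0,0,0,0,1],[0,0,0,0,1],[0,0,0,0,1],[0,0,0,0,1],[0,0,0,0,1],[0,0,0,0,1],[0,0,0,0,1],[0,0,0,0,1],[0,0,0,0,1],[0,0,0,0,1],[0,0,0,0,1],[0,0,0,0,1],[0,0,0,0,1]]' 40
```

```text
clock: 49.9
tool_pos: [0.4047, -0.3573, 0.0678]
eef_rot: [0.973, -0.231, -0.001, -0.0]
contact_force: [-5.3, 2.2, 3.9]
opening: 0.128
```

```bash
python3 -m jog '[[0,0,0,0.021,1],[0,0,0,0.021,1],[0,0,0,0.021,1],[0,0,0,0.021,1],[0,0,0,0.021,1],[0,0,0,0.021,1],[0,0,0,0.021,1],[0,0,0,0.021,1],[0,0,0,0.021,1],[0,0,0,0.021,1],[0,0,0,0.021,1],[0,0,0,0.02,1],[0,0,0,0,1],[0,0,0,0,1],[0,0,0,0,1]]' 40
python3 - <<'E'
from h import *
plan([.4067,-.357,.068],-116.7); print(r.get_state()["moment"])
E
```

```text
clock: 51.4
tool_pos: [0.4041, -0.3555, 0.0678]
eef_rot: [-0.523, 0.853, 0.003, -0.001]
contact_force: [-4.8, 4.9, 7.0]
opening: 0.131
shift tool [ 0.0002 -0.003  -0.0002] cur jaw deg -117.0 yaw turns -0.0008 (0.3deg world) rows 0.0 q7 -1.55 clk 51.4
[ 1.25467841  1.04238476 -0.02316852]
```

```bash
python3 -m jog '[[0,0,0,0,0],[0,0,0,0,0],[0,0,0,0,0],[0,0,0,0,0],[0,0,0,0,0],[0,0,-0.03,0,0],[0,0,-0.05,0,0],[0,0,-0.05,0,0],[0,0,-0.05,0,0],[0,0,0,0,0],[0,0,0,0,0]]'
python3 - <<'E'
from h import *
snap("wrist","w19",(130,50,380,230),3); snap("scene","s19",(110,130,410,290),2.6)
E
python3 -m jog '[[0,0.04,-0.02,0,0],[0,0.04,0,0,0],[0,0.04,0,0,0],[0,0.04,0,0,0],[0,0.04,0,0,0],[0,0,0,0,0],[0,0,0,0,0]]'
python3 - <<'E'
from h import *
snap("top","t19",(150,50,400,280),3); print(r.get_state()["clock"])
E
```

```text
clock: 52.5
tool_pos: [0.4064, -0.3583, 0.249]
eef_rot: [-0.522, 0.853, -0.001, 0.0]
contact_force: [0.0, 0.4, 0.5]
opening: 0.999
clock: 53.3
tool_pos: [0.2271, -0.2663, 0.2672]
eef_rot: [-0.522, 0.853, 0.001, -0.0]
contact_force: [-0.0, -0.9, 0.5]
opening: 1.002
53.35
```

View pics/w19.png

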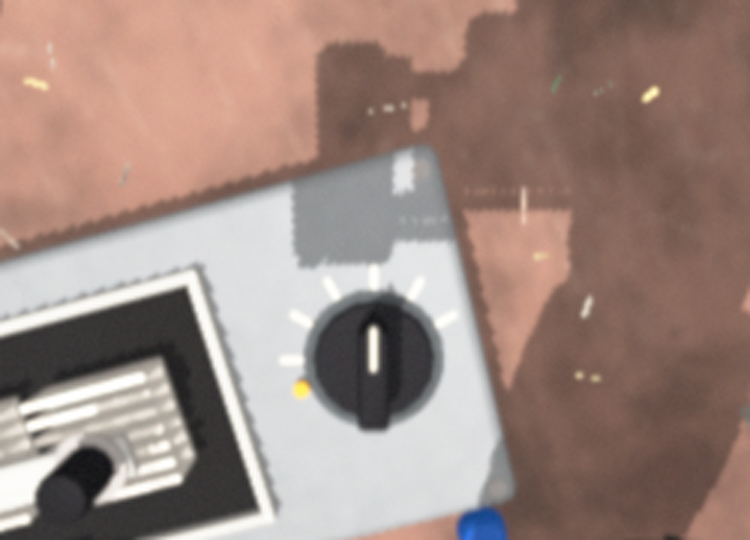

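View pics/s19.png

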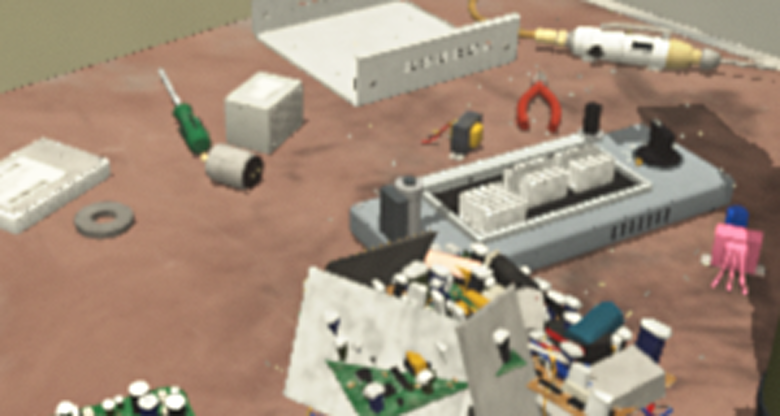

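View pics/t19.png

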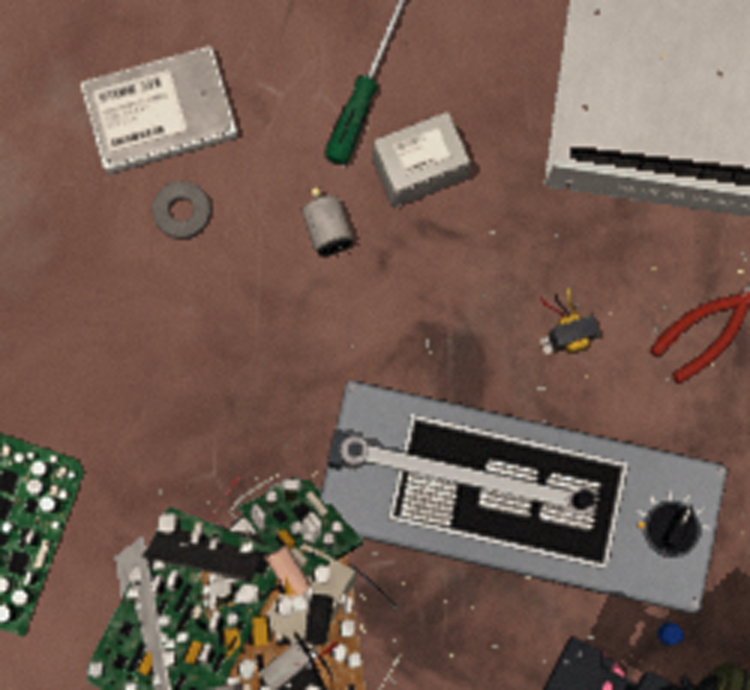

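Run:
```python
from h import *
plan([.44,-.15,.28],-11.7)
plan([.41,-.19,.28])
snap("top","t20",(250,170,400,260),5)
```

```text
shift tool [-0.2005 -0.1351 -0.0126] cur jaw deg -117.1 yaw turns 0.2073 (-74.6deg world) rows 8.7 q7 -1.41 clk 53.4
shift tool [-0.1513 -0.1266 -0.0126] cur jaw deg -117.1  q7 -1.41 clk 53.4
```

View pics/t20.png

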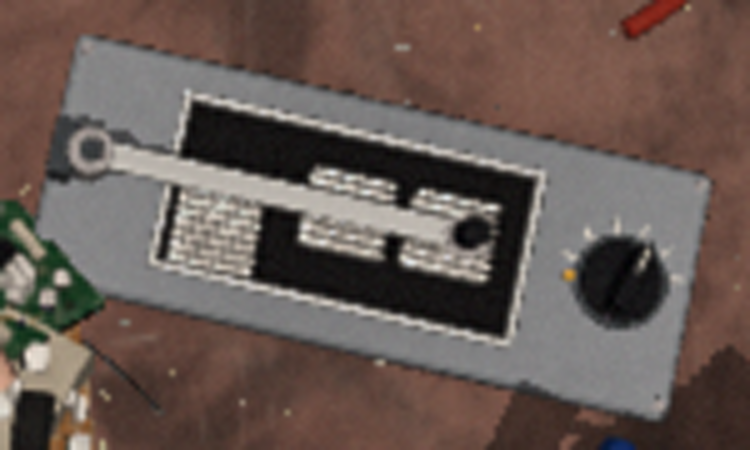

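```bash
python3 - <<'E'
from h import *
plan([.40,-.10,.25])
E
python3 -m jog '[[-0.042,-0.012,0,0,0],[-0.042,-0.012,0,0,0],[-0.042,-0.012,0,0,0],[-0.042,-0.012,0,0,0],[-0.042,-0.012,0,0,0],[0,0,0,0,0],[0,0,0,0,0]]'
python3 - <<'E'
from h import *
snap("wrist","w20"); plan([.4317,-.111,.25]); print(px("wrist",[.4317,-.111,.07]))
E
```

```text
shift tool [-0.2268 -0.0762  0.0176] cur jaw deg -117.1  q7 -1.41 clk 53.4
clock: 54.1
tool_pos: [0.3783, -0.1062, 0.2674]
eef_rot: [-0.523, 0.852, 0.0, -0.0]
contact_force: [-0.6, -0.7, 0.6]
opening: 1.0
shift tool [-0.0215 -0.0503  0.0173] cur jaw deg -117.0  q7 -2.00 clk 54.1
[236.03902897 126.4290575 ]
```

View pics/w20.png

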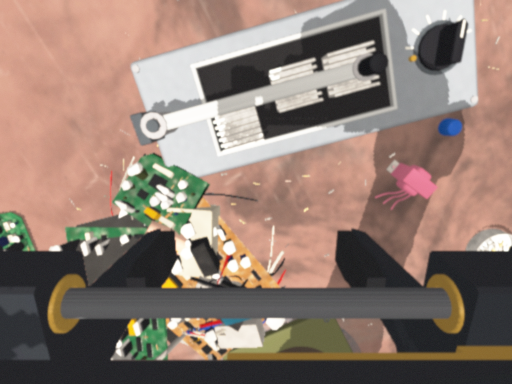

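Run:
```python
from h import *
snap("wrist","w20c",(170,40,330,170),4.6)
for nm,y,x in [("",0,0)]:
    bed=np.array([.441,-.1895]);ex=np.array([.979,-.203]);ey=np.array([.203,.979])
    for X,Y in [(-.05,.1075),(-.05,-.1075),(.05,.1075)]:
        P=bed+X*ex+Y*ey; q=px("wrist",[*P,.05]); print(((q-[170,40])*4.6).round())
```

```text
[216. 515.]
[1010.  293.]
[ 94. 130.]
```

View pics/w20c.png

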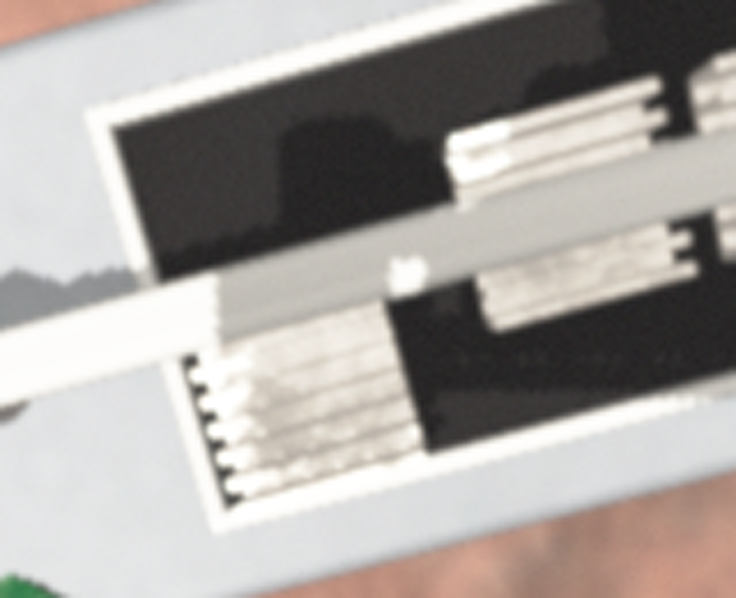

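Run:
```python
from h import *
bed=np.array([.441,-.1895]);ex=np.array([.979,-.203]);ey=np.array([.203,.979])
c=r.get_calibration("wrist")
for nm,P in dict(sink=[(234,498),(424,448),(385,305),(196,362)],rim=[(216,520),(93,112)]).items():
  for u,v in P:
    X=w("wrist",u/4.6+170,v/4.6+40,.072 if nm=="sink" else .05,c)[:2]-bed
    print(nm,(X@ex*1000).round(1),(X@ey*1000).round(1))
# other sink reference
for u,v in [(495,330),(695,270),(445,130)]:
    X=w("wrist",u/4.6+170,v/4.6+40,.072,c)[:2]-bed; print("mid",(X@ex*1000).round(1),(X@ey*1000).round(1))
c=r.get_calibration("top")
for u,v in [(170,262),(250,277),(262,200)]:
    X=w("top",u/5+250,v/5+170,.072,c)[:2]-bed; print("top",(X@ex*1000).round(1),(X@ey*1000).round(1))
```

```text
sink -44.5 98.0
sink -45.3 48.4
sink -9.6 48.6
sink -10.1 97.0
rim -51.4 107.9
rim 54.0 106.4
mid -22.4 24.3
mid -21.7 -25.7
mid 24.6 24.5
top -52.1 98.4
top -50.6 50.2
top -4.2 52.6
```

Run:
```python
from h import *
im=snap("scene","s21",(250,170,400,250),5.2)
bed=np.array([.441,-.1895]);ex=np.array([.979,-.203]);ey=np.array([.203,.979])
o=cv2.resize(im[170:250,250:400,::-1],None,fx=5.2,fy=5.2,interpolation=cv2.INTER_CUBIC)
def D(xc,yc,col):
    for z in (.042,.072):
        q=[((px("scene",[*(bed+a*ex+b*ey),z])-[250,170]+.5)*5.2) for a,b in [(xc-.0225,yc-.025),(xc+.0225,yc-.025),(xc+.0225,yc+.025),(xc-.0225,yc+.025)]]
        cv2.polylines(o,[np.int32(q)],True,col,1)
D(-.0235,.073,(0,0,255)); D(0.001,0,(0,255,0))
q=[((px("scene",[*(bed+a*ex+b*ey),.05])-[250,170]+.5)*5.2) for a,b in [(-.05,-.1075),(.05,-.1075),(.05,.1075),(-.05,.1075)]]
cv2.polylines(o,[np.int32(q)],True,(255,0,0),1)
cv2.imwrite("pics/s21o.png",o)
```

```text
(no output)
```

View pics/s21.png

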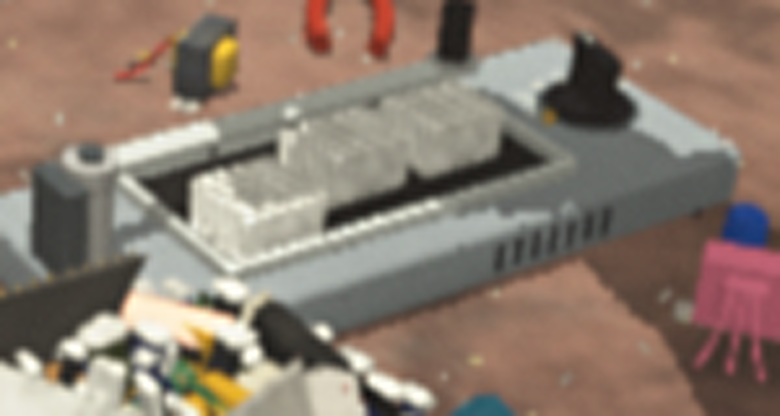

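View pics/s21o.png

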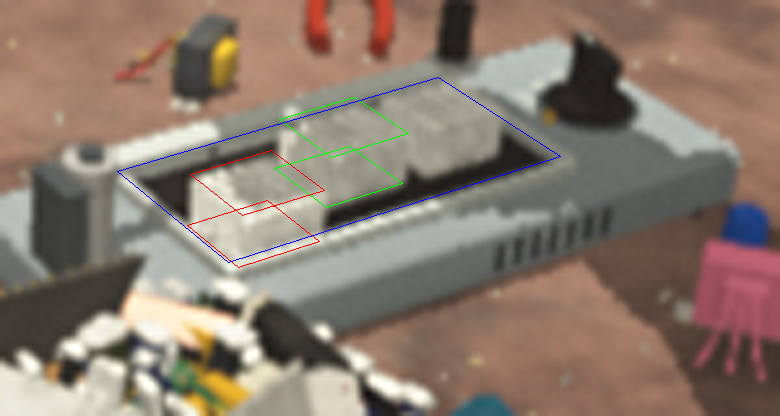

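Run:
```python
from h import *
s=r.get_state(); print(s["clock"],s["contact_force"],s["opening"]); print(r.finish_job())
```

```text
54.25 [-0.78045409 -0.4206933  -0.06182103] 1.000448044943249
the job is handed in; nothing more can be done
None
```

I did the whole job in the order you asked and handed it in at about 54 s.

- **Selector:** I turned it back to the off stop first. As the last step, after the brace was home, I turned it up to the third click. The last close-up shows the pointer at the fourth mark, which is the third click from the stop.
- **Brace:** I swung it to its parked position before unloading. Later I swung it back across the sinks until it was home; the pictures show it lengthwise over the bed.
- **Transformer:** It stands upright on the open bench, clear of the machine.
- **Heat sinks:** I found only three in the pictures and put all three on the mat, side by side and not on one another.
- **Bystanders:** The motor and the ring magnet look unmoved in the top view.

**One sink shifted:** The last pictures show the sink nearest the pivot about 24 mm off centre towards the robot, close to the rim. It moved some time after I had placed it; I took this to be the announced knock. Its outline in the wrist and side views fits it lying flat inside the rim. In those views its edge is still about 7 mm under the brace. A rougher reading from the top view put it right at the rim.

I left it there, because pushing it back risked hitting the junk pile or the brace.

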